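# Lock the painted hulls away in the drying cabinet

### The job

Put every model hull standing on the bench into the small drying cabinet to dry free of dust. The clamp knob on the cabinet's roof locks the sash and has a left-hand thread, so loosen it by turning it clockwise a good half turn, until its steel dog points away from the sash; then raise the sash fully by its black lift bar, pull the tray right out by its fin, stand all the hulls upright side by side on the tray inside its rim, push the tray fully home, lower the sash until it is fully shut, and lock it by turning the knob back anticlockwise until the dog lies straight over the sash again. Leave the paint pot, the thinner bottle and the jar lid where they are.

Things in the scene. Friction and masses are not known exactly. Their poses are not given: they have to be found in the camera images.
- cabinet: grey sheet-metal drying cabinet, 336 wide (own y) x 138 deep x 110 mm high, fixed, yaw up to +-0.1; its front, towards the robot (own -x), is closed by the sash. Origin on the table under the middle of the sash; own +x points into the cabinet, +y to the left as the robot sees it. Two guide posts, 185 mm high, at y = +-168 mm beside the sash
- clamp_knob (a joint): angle of the left-hand clamp knob, rad: 0 tight (its dog points to the cabinet's -x, over the sash's top edge, and blocks it), grows clockwise seen from above (loosening), end stop at 3.2 (dog points to the cabinet's back). Starts at 0 to 0.25; the dog clears the sash from about 1.1. Stays where left; about 0.12 N m to turn; the knob rises 2 mm per rad
- knob_grip (a point): point to grip on the knob's upright axis, in its black wing: 56 long x 14 thick x 34 mm high, top 15 mm above this point, foot 19 mm below. 152 mm above the table when tight, 30 mm behind the sash's middle plane, 80 mm to the right (-y) of the cabinet's middle. Turns with the knob: own x runs along the wing, the dog points to own -x
- sash (a joint): height of the sash above shut, m: 0 shut, 0.12 fully raised. Vertically sliding aluminium frame with a clear pane, 316 wide x 10 mm thick, 14 to 110 mm above the table when shut. Takes about 9 N to raise, about 3 N to push down, stays at any height. Blocked by the dog while the knob is tight
- sash_grip (a point): middle of the sash's black lift bar, which runs along the cabinet's y above the sash's top edge: 90 long x 14 thick (x) x 16 mm high, held by two stems at y = +-36 mm; 156 mm above the table when shut, moves with the sash
- tray (a joint): how far the tray is pulled out, m: 0 fully home inside the cabinet, 0.125 fully out towards the robot (cabinet's own -x). About 2.5 N of friction; stays where left
- tray_grip (a point): point to grip on the tray's fin: a black upright plate on a tongue that runs under the sash, 32 long (cabinet's x) x 12 mm thick (cabinet's y), its top 17 mm above this point, its foot 39 mm below; this point is 48 mm above the table. It stands in front of the sash, 60 mm from it when the tray is home, and moves with the tray
- tray_floor (a point): centre of the tray's floor, upper face, 10 mm above the table; axes as the cabinet's. Floor inside the rim is 78 (x) x 282 mm (y), the rim stands 8 mm above the floor. Three hulls fit side by side with their length along y, 90 mm apart. With the tray out this point is 75 mm in front of the sash
- hull1: olive model of a tracked vehicle hull, 84 long (own x) x 50 wide x 64 mm high, 0.16 kg; tracks and deck up to 28 mm, then in its middle a square cab 38 x 38 mm, 28 to 64 mm above the underside: grip that, either way. Origin: centre of underside, z up. Stands left or right of the cabinet at any yaw. Only two or three of the four hulls are there in a run; an absent one reads None from the start
- hull2: olive model of a tracked vehicle hull, 84 long (own x) x 50 wide x 64 mm high, 0.16 kg; tracks and deck up to 28 mm, then in its middle a square cab 38 x 38 mm, 28 to 64 mm above the underside: grip that, either way. Origin: centre of underside, z up. Stands left or right of the cabinet at any yaw. Only two or three of the four hulls are there in a run; an absent one reads None from the start
- hull3: olive model of a tracked vehicle hull, 84 long (own x) x 50 wide x 64 mm high, 0.16 kg; tracks and deck up to 28 mm, then in its middle a square cab 38 x 38 mm, 28 to 64 mm above the underside: grip that, either way. Origin: centre of underside, z up. Stands left or right of the cabinet at any yaw. Only two or three of the four hulls are there in a run; an absent one reads None from the start
- hull4: olive model of a tracked vehicle hull, 84 long (own x) x 50 wide x 64 mm high, 0.16 kg; tracks and deck up to 28 mm, then in its middle a square cab 38 x 38 mm, 28 to 64 mm above the underside: grip that, either way. Origin: centre of underside, z up. Stands left or right of the cabinet at any yaw. Only two or three of the four hulls are there in a run; an absent one reads None from the start
- paint_pot: capped paint pot, 48 mm diameter, 52 mm high, origin at the centre of its underside; bystander
- thinner: white thinner bottle, 56 mm diameter, 150 mm high, origin at the centre of its underside; bystander
- jar_lid: flat round jar lid, 84 mm diameter, 12 mm thick, lying on the table, origin at the centre of its underside; bystander
Not all that is in view belongs to the job. Leave any pink or purple look-alike of the hull4 alone.

How it is judged (in metres and radians):
On the way, in this order (a step that is already met when the one before it is completed fails the run):
1. the clamp knob is loosened clockwise (2.4 rad or more from tight) while the sash is still shut (value of joint clamp_knob above 2.4 rad and value of joint sash below 0.012 m), for 0.1 s.
2. the sash is raised (105 mm or more of its 120) while the tray is still home (value of joint sash above 0.105 m and value of joint tray below 0.03 m), for 0.2 s.
3. the tray is pulled out (110 mm or more of its 125) (value of joint tray above 0.11 m), for 0.2 s.
4. all hulls present stand upright on the floor of the pulled-out tray, let go (x of hull1 in the frame of tray_floor between -0.025 and 0.025 m and y of hull1 in the frame of tray_floor between -0.125 and 0.125 m and z of hull1 in the frame of tray_floor between -0.006 and 0.006 m and angle between each of hull1, hull2, hull3, hull4's own z axis and vertical below 0.12 rad and linear speed of each of hull1, hull2, hull3, hull4 below 0.03 m/s and contact force between the fingers and hull1 below 0.2 N and x of hull2 in the frame of tray_floor between -0.025 and 0.025 m and y of hull2 in the frame of tray_floor between -0.125 and 0.125 m and z of hull2 in the frame of tray_floor between -0.006 and 0.006 m and contact force between the fingers and hull2 below 0.2 N and x of hull3 in the frame of tray_floor between -0.025 and 0.025 m and y of hull3 in the frame of tray_floor between -0.125 and 0.125 m and z of hull3 in the frame of tray_floor between -0.006 and 0.006 m and contact force between the fingers and hull3 below 0.2 N and x of hull4 in the frame of tray_floor between -0.025 and 0.025 m and y of hull4 in the frame of tray_floor between -0.125 and 0.125 m and z of hull4 in the frame of tray_floor between -0.006 and 0.006 m and contact force between the fingers and hull4 below 0.2 N and value of joint tray above 0.1 m), for 0.3 s.
5. the tray is pushed home (within 10 mm) with the sash still up (70 mm or more) (value of joint tray below 0.01 m and value of joint sash above 0.07 m), for 0.2 s.
6. the sash is lowered shut (within 6 mm) (value of joint sash below 0.006 m), for 0.2 s.
7. the knob is turned back anticlockwise (to within 0.4 rad of tight), so that its dog locks the shut sash (value of joint clamp_knob below 0.4 rad and value of joint sash below 0.006 m), for 0.2 s.
At the end, for the whole second after the job is handed in: every hull present stands upright (within 0.12 rad) and at rest on the tray's floor (origin within 25 mm of the floor's middle across x, 125 mm across y, 6 mm in height), the tray is within 10 mm of home the sash within 6 mm of shut and the knob within 0.4 rad of tight, its dog over the sash (all of step 7 and x of hull1 in the frame of tray_floor between -0.025 and 0.025 m and y of hull1 in the frame of tray_floor between -0.125 and 0.125 m and z of hull1 in the frame of tray_floor between -0.006 and 0.006 m and angle between each of hull1, hull2, hull3, hull4's own z axis and vertical below 0.12 rad and linear speed of each of hull1, hull2, hull3, hull4 below 0.03 m/s and contact force between the fingers and hull1 below 0.2 N and x of hull2 in the frame of tray_floor between -0.025 and 0.025 m and y of hull2 in the frame of tray_floor between -0.125 and 0.125 m and z of hull2 in the frame of tray_floor between -0.006 and 0.006 m and contact force between the fingers and hull2 below 0.2 N and x of hull3 in the frame of tray_floor between -0.025 and 0.025 m and y of hull3 in the frame of tray_floor between -0.125 and 0.125 m and z of hull3 in the frame of tray_floor between -0.006 and 0.006 m and contact force between the fingers and hull3 below 0.2 N and x of hull4 in the frame of tray_floor between -0.025 and 0.025 m and y of hull4 in the frame of tray_floor between -0.125 and 0.125 m and z of hull4 in the frame of tray_floor between -0.006 and 0.006 m and contact force between the fingers and hull4 below 0.2 N and value of joint tray below 0.01 m); the robot touches nothing.
It fails at once if the paint pot is moved more than 40 mm (distance of paint_pot from where it was at the start of the episode above 0.04 m).
It fails at once if the thinner is moved more than 40 mm (distance of thinner from where it was at the start of the episode above 0.04 m).
It fails at once if the jar lid is moved more than 40 mm (distance of jar_lid from where it was at the start of the episode above 0.04 m).
Of hull1, hull2, hull3, hull4 only 2 to 3 are there at a start; the rules pass over those that are not, and their reading is None.
At some moment in a run one of hull1, hull2, hull3, hull4 may be knocked a few centimetres aside while the robot is not near it.
Once in a run the grip may slacken for a moment while it holds something.
It also fails if it takes over 210 s, if anything falls off the work surface, if the arm or the gripper's body presses on something with over 40 N, if the wrist force passes 120 N, or if a joint passes its speed limit or range.

### The arm

A 6-joint arm with a two-finger parallel gripper is mounted at the origin on the work surface. World frame = base frame: x ahead of the robot, y to its left, z up, the work surface at z = 0. Lengths are in m, angles in degrees, forces in N, time in s.
With the tool pointing down it reaches from about 0.35 to 0.875 m from the base axis. Payload 4.2 kg.
Tool frame: the origin (TCP) lies between the finger pads; the fingertips stand 17 mm ahead of it and the grasp point (between the pads) lies 2 mm behind it; z points along the fingers, y is the direction in which the jaws open and shut (so a half turn about z gives the same grasp; the last joint's range is limited). The gripper opens to 87 mm and grips with 3 to 60 N. Pads are 19 mm wide; open, the fingers measure 117 mm over their backs; the gripper's body (75 mm by 190 mm) begins 51 mm behind the grasp point.
Start: joints at [-59.324, 22.042, 0.453, 0, -68.411, -14.817], TCP at [0.171, -0.601, 0.205] pointing down, gripper open.
Joint ranges: [-179.83, 179.83], [-69.29, 118.12], [-61.27, 80.66], [-181.25, 117.63], [-171.15, -9.14], [-177.46, 177.46]. Speed limits (degrees/s): [159.86, 159.86, 180, 180, 180, 180].

### API

Orientations are given as a 3x3 rotation matrix whose columns are the frame's x, y, z axes.
In Python, from station import r gives the robot as it stands.
- The arm moves only by the shell command python3 -m creep 'ROWS'. ROWS is JSON, a list of rows, each a list of 7 numbers: the opening, from 0 (shut) to 1 (fully open), then the shift along the tool's x, y, z scaled (see below), then the turn, a rotation vector about the tool's x, y, z scaled (see below). A call has 1 to 5 rows; each row is the pose to reach, as a shift and turn from the pose measured when the call began, along the tool's axes at that moment, turning the shorter way round; what a row does not reach only later rows make up. The controller multiplies each number of a shift by 300 mm and each number of a turn by 180 degrees. A row lasts 1/12 s, in which the tool goes at most 41.7 mm and 7.16 degrees, less where a joint would pass 70% of its speed; a pose out of reach is approached as far as the arm can. A call with a number of a shift or a turn outside -1 to 1 is refused whole. A call with a gripper value outside its range is refused whole. The fingers move at their own pace and stop on an object; the grip force is fixed at half the most. Time passes only in rows, so rows that repeat a pose let the fingers close. It gives the time, the measured TCP pose, the force and the opening at its end, in the units of the state.
- r.sense(): the state, without advancing time (a new reading comes with each control period).
- r.capture(name): name is "scene" or "top" or "wrist"; returns the picture (384x512x3 uint8, blue, green, red); there is no depth.
- r.camera_model(name): a dict with "mtx" (3x3 intrinsics, pixels), "R" (3x3) and "t" (3): a world point X has camera coordinates R X + t; the wrist camera has in their place "mount" (4x4, takes a point from camera to tool coordinates, whose origin is the TCP and whose axes are the flange's). Camera axes: x right, y down, z forward; pixel columns grow to the right and rows downward; lengths in m; the calibration is good to about 2 mm. A picture is of the moment at which its call begins: read the wrist's pose just before it. camera_model takes no time and is no camera call.
- r.finish_job(): hands the job in, once; it reports no verdict.
Trained networks look in the newest picture that a camera, given by its name, has taken for a name from the list of things; names that differ only in an ending like _2 or _b are one class to them, and where a whole thing is asked for, a point or a joint stands for the part that bears it (a point fixed in the world has none). Each returns a list of dicts, best first, with "score" (0 to 1); they miss things now and then, are a little off and sometimes report something else, mostly with a low value. They report only what shows in the picture. A call takes as long as a camera call. They do not tell look-alikes from the thing itself.
- r.recognise(camera, target): "rect" ([left, top, right, bottom] as shares, 0 to 1, of the picture: columns of its width, rows of its height, round what is visible of it).
- r.outline_of(camera, target): "pixels" (384x512 bool, what is visible of it) and "rect" ([left, top, right, bottom] as shares, 0 to 1, of the picture: columns of its width, rows of its height, round what is visible of it).
The state is a dict: "time_s": time; "joints": joint angles; "joint_velocities": joint speeds; "effort": joint torques, N m; "tcp_pos": TCP position; "ee_rot": TCP orientation; "wrist_force": force on the tool from outside, world axes, zero at the start; "moment": the same for the moment, N m; "gripper_width": opening from 0.0 (shut) to 1.0 (fully open).
Only numpy, scipy, OpenCV 4.12 (cv2) and the standard library are available. Lean on these libraries where they do the work, as an engineer would, in place of code of your own. Each camera call takes 0.05 s, during which the arm holds its last target.

## Working session

There is one attempt and no reset: what is moved stays moved. The work goes in short steps, Python scripts to look and compute and a shell command to move; the robot and the scene stay as the last step left them, time stands still between calls to the robot, and variables do not carry over. Pictures are saved under pics/ and viewed, and the job is handed in when it is done.

```bash
ls; mkdir -p pics; python3 - <<'E'
from station import r
import cv2,numpy as np
s=r.sense()
for k,v in s.items(): print(k,np.round(v,3).tolist())
for n in("scene","top"):
    im=r.capture(n); cv2.imwrite(f"pics/{n}0.png",im)
    m=r.camera_model(n); print(n,{k:np.round(v,4).tolist() for k,v in m.items()})
print(r.camera_model("wrist"))
E
```

```text
pics
time_s 0.0
joints [-59.321, 22.092, 0.378, -0.028, -68.412, -14.816]
joint_velocities [-0.068, -0.111, -0.047, 0.067, -0.043, 0.058]
effort [-0.001, -39.067, 18.74, 4.22, 0.011, -0.0]
tcp_pos [0.171, -0.601, 0.203]
ee_rot [[-0.962, -0.273, -0.001], [-0.273, 0.962, 0.002], [0.0, 0.002, -1.0]]
wrist_force [-0.661, -0.304, 0.05]
moment [0.003, -0.023, -0.025]
gripper_width 1.0
scene {'mtx': [[404.6527, 0.0, 253.9423], [0.0, 404.6527, 187.5628], [0.0, 0.0, 1.0]], 'R': [[-0.3507, 0.9365, -0.0012], [0.7592, 0.2835, -0.5859], [-0.5483, -0.2064, -0.8104]], 't': [0.1238, -0.3147, 1.5492]}
top {'mtx': [[478.0632, 0.0, 254.0434], [0.0, 478.0632, 186.3434], [0.0, 0.0, 1.0]], 'R': [[-0.0078, -1.0, -0.004], [-0.9939, 0.0082, -0.1098], [0.1099, 0.0031, -0.9939]], 't': [0.0294, 0.5167, 1.4091]}
{'mtx': array([[310.33745202,   0.        , 253.76627063],
       [  0.        , 310.33745202, 188.89149159],
       [  0.        ,   0.        ,   1.        ]]), 'mount': array([[-5.16731385e-04, -9.57572283e-01, -2.88192742e-01,
         7.84229522e-02],
       [ 9.99999782e-01, -3.76094761e-04, -5.43363279e-04,
         2.68933381e-04],
       [ 4.11921835e-04, -2.88192960e-01,  9.57572268e-01,
        -1.80652895e-01],
       [ 0.00000000e+00,  0.00000000e+00,  0.00000000e+00,
         1.00000000e+00]])}
```

View pics/scene0.png

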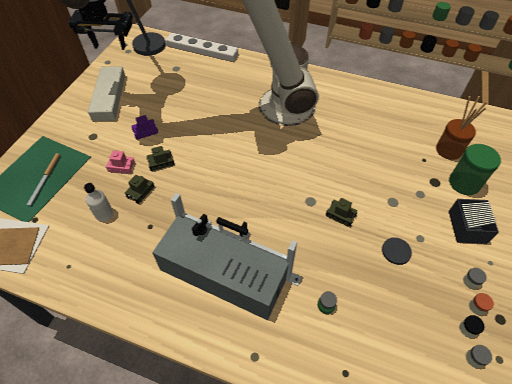

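View pics/top0.png

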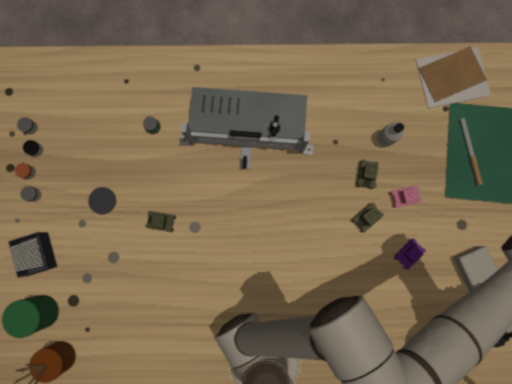

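```bash
cat > h.py <<'E'
from station import r
import cv2,numpy as np
from scipy.spatial.transform import Rotation as Ro
def cam(n,s=None):
    m=r.camera_model(n)
    if n!="wrist": return m["mtx"],np.array(m["R"]),np.array(m["t"])
    T=np.eye(4);T[:3,:3]=s["ee_rot"];T[:3,3]=s["tcp_pos"]
    W=np.linalg.inv(T@m["mount"]); return m["mtx"],W[:3,:3],W[:3,3]
def proj(c,X):
    K,R,t=c; p=(np.atleast_2d(X)@R.T+t)@K.T; return p[:,:2]/p[:,2:]
def ray(c,uv,z):
    K,R,t=c; d=R.T@np.linalg.solve(K,[uv[0],uv[1],1.]); o=-R.T@t
    return o+d*(z-o[2])/d[2]
def crop(im,x0,y0,x1,y1,f,name):
    cv2.imwrite("pics/"+name,cv2.resize(im[y0:y1,x0:x1],None,fx=f,fy=f,interpolation=cv2.INTER_CUBIC))
def go(p,yaw,s=None):
    """row numbers to put TCP at p, tool down, tool-x axis at yaw deg (world)"""
    s=s or r.sense(); R=np.array(s["ee_rot"]); c,n=np.cos(np.radians(yaw)),np.sin(np.radians(yaw))
    T=np.array([[c,n,0],[n,-c,0],[0,0,-1.]])
    d=R.T@(np.array(p)-s["tcp_pos"])/0.3
    w=Ro.from_matrix(R.T@T).as_rotvec()/np.pi
    print("row shift",np.round(d,4).tolist(),"turn",np.round(w,4).tolist(),"| mm",np.round(np.linalg.norm(d)*300,0),"deg",np.round(np.linalg.norm(w)*180,1))
def st():
    s=r.sense(); R=np.array(s["ee_rot"]); print("t %.2f"%s["time_s"],"tcp",np.round(s["tcp_pos"],4).tolist(),"yaw %.2f tilt %.2f"%(np.degrees(np.arctan2(R[1,0],R[0,0])),np.degrees(np.arccos(-R[2,2]))),"F",np.round(s["wrist_force"],1).tolist(),"g %.3f"%s["gripper_width"],"j",np.round(s["joints"],0).tolist()); return s
def obj(c,im,X): 
    for p in proj(c,X): cv2.circle(im,tuple(int(round(v)) for v in p),1,(0,0,255),-1)
E
python3 - <<'E'
from h import *
im=cv2.imread("pics/top0.png"); crop(im,170,70,330,190,5,"ctop.png")
im=cv2.imread("pics/scene0.png"); crop(im,140,180,310,320,4.5,"csc.png")
crop(cv2.imread("pics/top0.png"),330,140,440,280,4,"hr.png")
crop(cv2.imread("pics/top0.png"),80,170,200,260,5,"hl.png")
E
```

```text
(no output)
```

View pics/ctop.png

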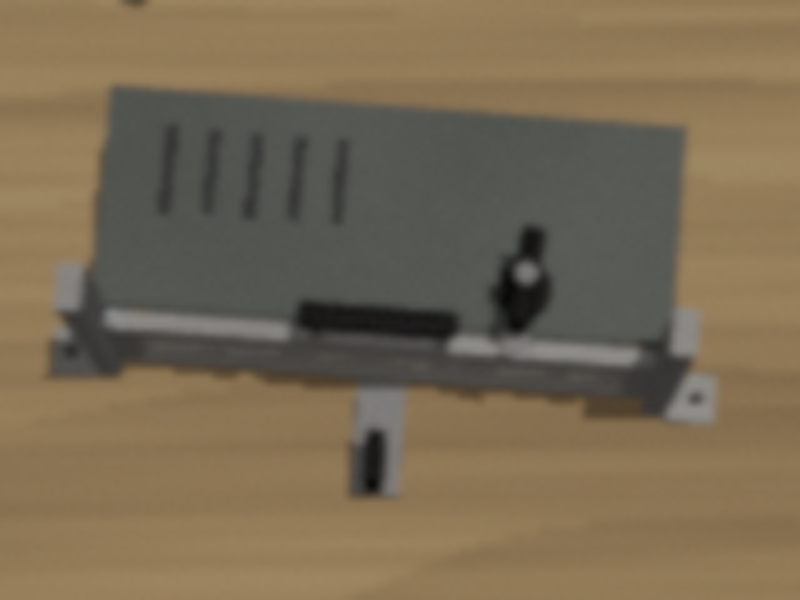

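View pics/csc.png

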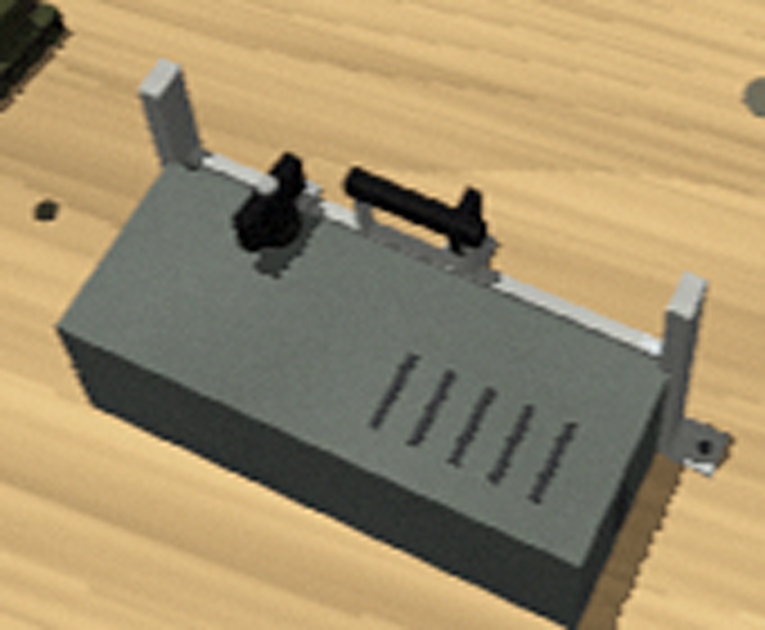

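View pics/hr.png

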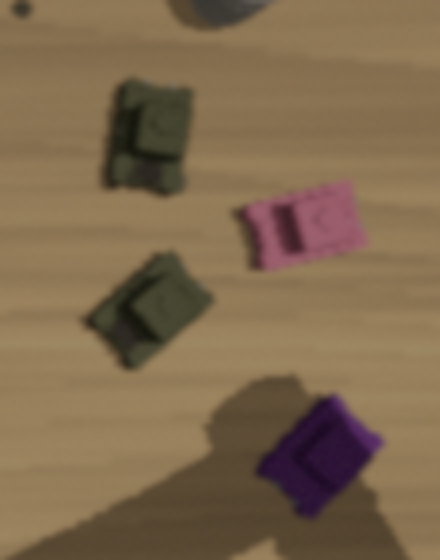

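View pics/hl.png

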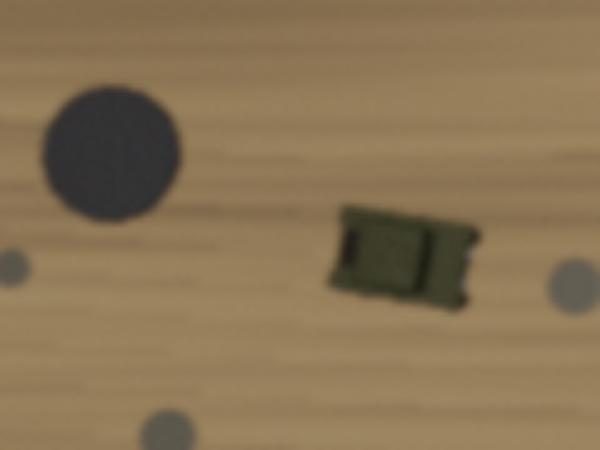

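```bash
cat > fitcab.py <<'E'
from h import *
from scipy.optimize import least_squares
ct,cs=cam("top"),cam("scene")
T=lambda x,y:(x/5+170,y/5+70); S=lambda x,y:(x/4.5+140,y/4.5+180)
obs=[(ct,T(110,87),('b',.168,.11)),(ct,T(686,128),('b',-.168,.11)),(cs,S(58,328),('b',-.168,.11)),(cs,S(580,568),('b',.168,.11)),
(cs,S(163,78),(0,-.168,.185)),(cs,S(687,290),(0,.168,.185)),(ct,T(72,285),(0,.168,.185)),(ct,T(686,333),(0,-.168,.185)),
(ct,T(378,318),(0,0,.164)),(ct,T(375,458),(-.060,0,.065))]
def res(p,):
    o=[]
    for c,uv,(a,y,z) in obs:
        a=p[3] if a=='b' else a
        C,N=np.cos(p[2]),np.sin(p[2])
        o+=list(proj(c,[p[0]+C*a-N*y,p[1]+N*a+C*y,z])[0]-uv)
    return o
f=least_squares(res,[.8,0,0,.14],loss='soft_l1')
print(np.round(f.x,4)); print(np.round(np.reshape(res(f.x),(-1,2)),1).tolist())
E
python3 fitcab.py
python3 - <<'E'
from h import *
ct=cam("top")
for n,uv in dict(L=(80+380/5,170+258/5),R1=(330+160/4,140+125/4),R2=(330+172/4,140+302/4)).items(): print(n,ray(ct,uv,.064).round(3))
for n,uv,z in(("pot",(150,125),.052),("thin",(392,133),.1),("lid",(102,201),.012),("pink",(330+330/4,140+220/4),.06),("purple",(330+330/4,140+455/4),.06)): print(n,ray(ct,uv,z).round(3))
E
```

```text
[ 0.6478  0.0484 -0.0808  0.1382]
[[-0.6, -0.2], [-0.2, -0.3], [-1.3, -0.7], [-0.4, -0.7], [-1.4, -0.5], [-0.5, 0.3], [-1.1, 0.8], [-0.4, -0.1], [-0.5, 0.2], [-0.7, -0.5]]
L [0.412 0.311 0.064]
R1 [ 0.555 -0.316  0.064]
R2 [ 0.425 -0.32   0.064]
pot [0.702 0.336 0.052]
thin [ 0.661 -0.375  0.1  ]
lid [0.478 0.487 0.012]
pink [ 0.484 -0.439  0.06 ]
purple [ 0.314 -0.432  0.06 ]
```

```bash
python3 -c "
from h import *
go([.3,-.45,.33],-130); go([.60,-.034,.33],-4.6)"
```

```text
row shift [-0.5519, 0.3663, -0.4208] turn [0.0006, 0.0002, -0.1897] | mm 235.0 deg 34.2
row shift [-1.8925, 1.4272, -0.4189] turn [0.0002, 0.0009, -0.8864] | mm 722.0 deg 159.6
```

```bash
python3 -m creep '[[1,0,0,-0.42,0,0,0],[1,-0.55,0.37,-0.42,0,0,-0.19],[1,-0.55,0.37,-0.42,0,0,-0.19],[1,-0.55,0.37,-0.42,0,0,-0.19],[1,-0.55,0.37,-0.42,0,0,-0.19]]'; python3 -c "
from h import *
st();go([.5,-.2,.33],-95);go([.60,-.034,.33],-4.6)"
```

```text
time_s: 0.52
tcp_pos: [0.2704, -0.4822, 0.3109]
ee_rot: [[-0.71, -0.705, -0.001], [-0.705, 0.71, 0.003], [-0.001, 0.003, -1.0]]
wrist_force: [0.7, -1.1, 0.6]
gripper_width: 0.999
t 0.52 tcp [0.2704, -0.4822, 0.3109] yaw -135.21 tilt 0.17 F [0.7, -1.1, 0.6] g 0.999 j [-44.0, 12.0, 1.0, -0.0, -80.0, -1.0]
row shift [-1.2059, 0.1284, -0.0617] turn [0.0007, 0.0007, -0.2234] | mm 364.0 deg 40.2
row shift [-1.8323, 0.2862, -0.0605] turn [0.0, 0.0012, -0.7256] | mm 557.0 deg 130.6
```

```bash
python3 -m creep '[[1,-0.7,0.08,-0.06,0,0,-0.2],[1,-0.7,0.08,-0.06,0,0,-0.2],[1,-0.7,0.08,-0.06,0,0,-0.2],[1,-0.7,0.08,-0.06,0,0,-0.2],[1,-0.7,0.08,-0.06,0,0,-0.2]]'>/dev/null; python3 -c "
from h import *
st();go([.60,-.034,.33],-4.6)"
```

```text
t 0.93 tcp [0.3998, -0.3194, 0.3288] yaw -99.34 tilt 0.20 F [1.0, 0.3, 1.4] g 1.004 j [-21.0, 7.0, -2.0, -0.0, -81.0, 11.0]
row shift [-1.0469, -0.5041, -0.002] turn [-0.0003, 0.0012, -0.5263] | mm 349.0 deg 94.7
```

```bash
python3 -m creep '[[1,-0.6,-0.3,0,0,0,-0.2],[1,-0.6,-0.3,0,0,0,-0.2],[1,-0.6,-0.3,0,0,0,-0.2],[1,-0.6,-0.3,0,0,0,-0.2],[1,-0.6,-0.3,0,0,0,-0.2]]'>/dev/null; python3 -c "
from h import *
st();go([.60,-.034,.33],-4.6)"
```

```text
t 1.35 tcp [0.5186, -0.1539, 0.3288] yaw -63.47 tilt 0.23 F [0.1, 0.1, 0.2] g 0.998 j [1.0, 10.0, 2.0, -0.0, -82.0, 26.0]
row shift [-0.2365, -0.4212, -0.003] turn [-0.0006, 0.0012, -0.327] | mm 145.0 deg 58.9
```

```bash
python3 -m creep '[[1,-0.237,-0.42,0,0,0,-0.327],[1,-0.237,-0.42,0,0,0,-0.327],[1,-0.237,-0.42,0,0,0,-0.327],[1,-0.237,-0.42,0,0,0,-0.327],[1,-0.237,-0.42,0,0,0,-0.327]]'>/dev/null; python3 -c "
from h import *
st();go([.60,-.034,.33],-4.6)"
```

```text
t 1.77 tcp [0.6015, -0.0299, 0.3268] yaw -27.45 tilt 0.33 F [-0.8, -0.4, -0.2] g 0.999 j [12.0, 17.0, 10.0, -0.0, -83.0, 50.0]
row shift [0.0019, 0.0143, -0.0109] turn [-0.0008, 0.0017, -0.127] | mm 5.0 deg 22.9
```

```bash
python3 -m creep '[[1,0,0.014,-0.011,0,0,-0.127],[1,0,0.014,-0.011,0,0,-0.127],[1,0,0.014,-0.011,0,0,-0.127],[1,0,0.014,-0.011,0,0,-0.127],[1,0,0.014,-0.011,0,0,-0.127]]'>/dev/null; python3 - <<'E'
from h import *
s=st(); im=r.capture("wrist"); cv2.imwrite("pics/w1.png",im)
E
```

```text
t 2.18 tcp [0.5993, -0.0335, 0.3294] yaw -4.56 tilt 0.39 F [0.1, 0.2, 0.2] g 1.005 j [12.0, 17.0, 10.0, -0.0, -84.0, 73.0]
```

View pics/w1.png

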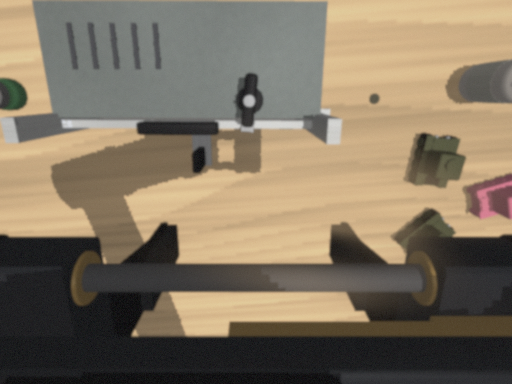

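```bash
python3 - <<'E'
from h import *
im=cv2.imread("pics/w1.png"); crop(im,180,60,340,180,5,"w1c.png")
s=r.sense(); c=cam("wrist",s)
x,y,q=.6478,.0484,-.0808; C,N=np.cos(q),np.sin(q)
L=lambda a,b,z:[x+C*a-N*b,y+N*a+C*b,z]
for n,p in dict(postL=L(0,.168,.185),postR=L(0,-.168,.185),bL=L(.1382,.168,.11),bR=L(.1382,-.168,.11),bar=L(0,0,.164),barL=L(0,.045,.164),barR=L(0,-.045,.164),knobtop=L(.03,-.08,.167),fin=L(-.06,0,.065)).items(): print(n,proj(c,p)[0].round(1), np.round(p,4))
E
```

```text
postL [ 10.8 133.5] [0.6614 0.2159 0.185 ]
postR [334.2 133.3] [ 0.6342 -0.1191  0.185 ]
bL [32.4  3.3] [0.7991 0.2047 0.11  ]
bR [327.1   2.7] [ 0.772  -0.1302  0.11  ]
bar [177.  131.1] [0.6478 0.0484 0.164 ]
barL [136.3 131.1] [0.6514 0.0933 0.164 ]
barR [217.8 131.1] [0.6442 0.0035 0.164 ]
knobtop [249.4 102.9] [ 0.6712 -0.0338  0.167 ]
fin [196.2 164.7] [0.588  0.0532 0.065 ]
```

View pics/w1c.png

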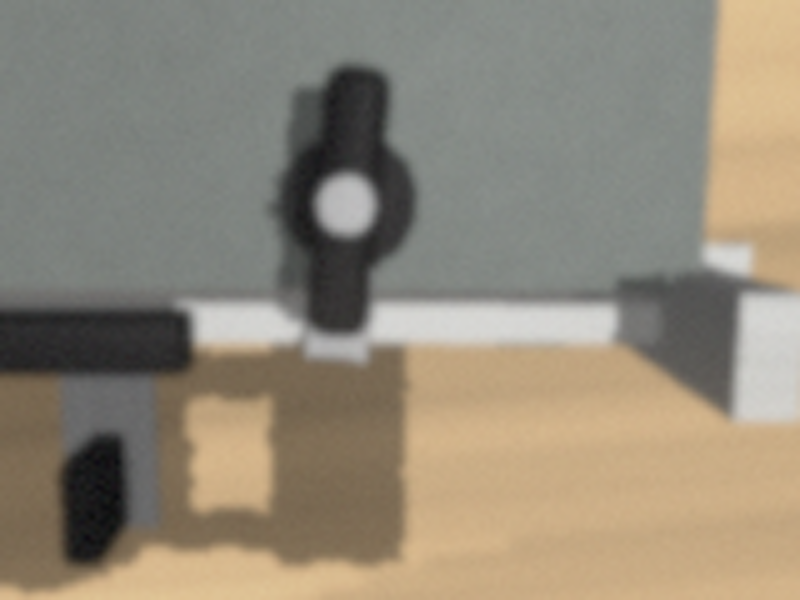

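```bash
python3 -c "
from h import *
go([.6735,-.0335,.20],-8.9);go([.6735,-.0335,.153],-8.9)"
```

```text
row shift [0.2487, -0.0188, 0.4303] turn [-0.001, 0.0018, 0.0236] | mm 149.0 deg 4.3
row shift [0.2496, -0.0183, 0.5869] turn [-0.001, 0.0018, 0.0236] | mm 191.0 deg 4.3
```

```bash
python3 -m creep '[[0.6,0.125,-0.01,0.13,0,0,0.024],[0.6,0.249,-0.019,0.25,-0.001,0.002,0.024],[0.6,0.249,-0.019,0.38,-0.001,0.002,0.024],[0.6,0.249,-0.019,0.43,-0.001,0.002,0.024],[0.6,0.249,-0.019,0.43,-0.001,0.002,0.024]]'>/dev/null; python3 - <<'E'
from h import *
s=st(); im=r.capture("wrist"); cv2.imwrite("pics/w2.png",im);go([.6735,-.0335,.153],-8.9)
E
```

```text
t 2.65 tcp [0.6697, -0.0334, 0.1905] yaw -9.11 tilt 0.94 F [-1.3, -0.5, -2.2] g 0.706 j [11.0, 28.0, 7.0, -0.0, -71.0, 70.0]
row shift [0.0079, -0.0024, 0.1412] turn [0.0009, 0.0029, -0.0008] | mm 42.0 deg 0.6
```

View pics/w2.png

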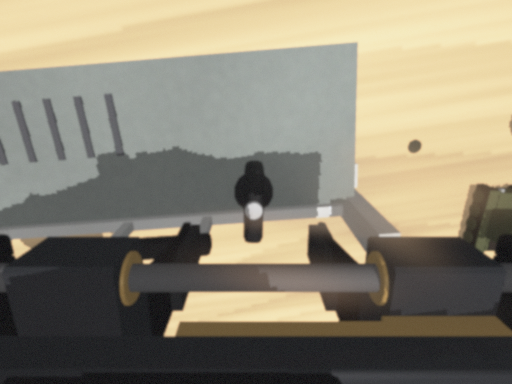

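```bash
python3 -m creep '[[0.6,0.01,0,0.07,0,0.002,0],[0.6,0.01,0,0.14,0,0.002,0],[0.6,0.01,0,0.141,0,0.002,0],[0.6,0.01,0,0.141,0,0.002,0]]'>/dev/null; python3 -c "
from h import *
st()"; python3 -m creep '[[0,0,0,0,0,0,0],[0,0,0,0,0,0,0],[0,0,0,0,0,0,0],[0,0,0,0,0,0,0],[0,0,0,0,0,0,0]]' >/dev/null;python3 -m creep '[[0,0,0,0,0,0,0],[0,0,0,0,0,0,0],[0,0,0,0,0,0,0]]' >/dev/null; python3 -c "
from h import *
st()"
```

```text
t 3.03 tcp [0.6745, -0.0345, 0.1552] yaw -9.04 tilt 0.18 F [0.2, 1.1, -0.0] g 0.601 j [11.0, 29.0, 4.0, 0.0, -65.0, 70.0]
t 3.70 tcp [0.6748, -0.0345, 0.1561] yaw -9.04 tilt 0.16 F [-0.6, -0.2, 0.4] g 0.081 j [11.0, 29.0, 4.0, 0.0, -65.0, 70.0]
```

```bash
python3 -m creep '[[0,0,0,0,0,0,0],[0,0,0,0,0,0,0],[0,0,0,0,0,0,0]]' >/dev/null; python3 - <<'E'
from h import *
s=st(); im=r.capture("wrist"); cv2.imwrite("pics/w3.png",im)
im=r.capture("scene"); crop(im,140,140,310,280,4.5,"s3.png")
E
```

```text
t 3.95 tcp [0.6747, -0.0345, 0.156] yaw -9.04 tilt 0.16 F [0.6, 0.1, -0.5] g 0.008 j [11.0, 29.0, 4.0, 0.0, -65.0, 70.0]
```

View pics/w3.png

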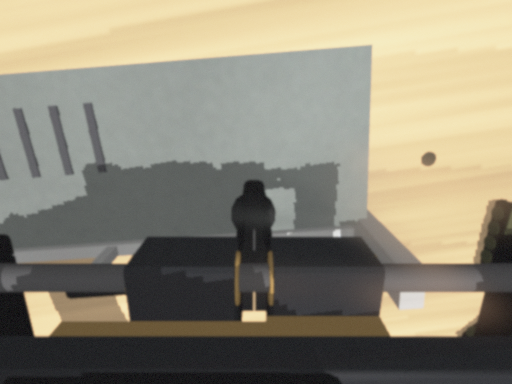

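View pics/s3.png

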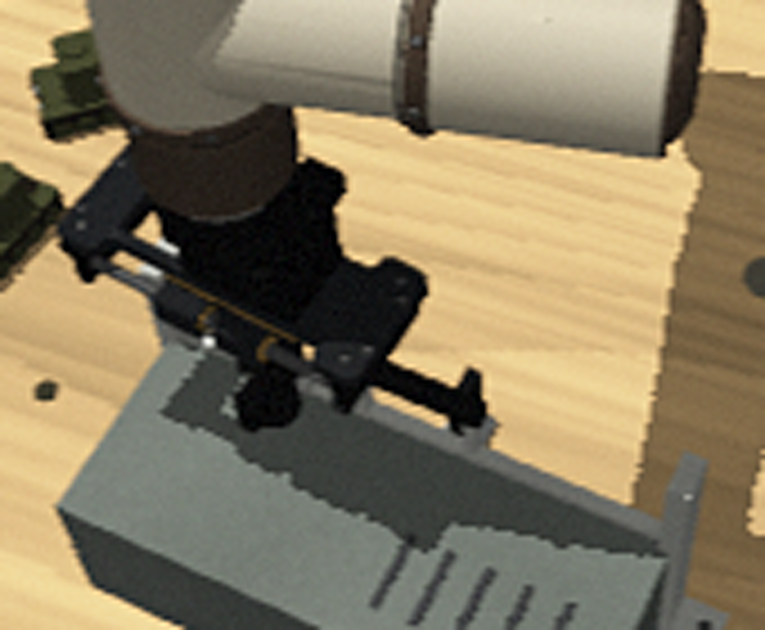

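```bash
python3 - <<'E'
from h import *
s=r.sense(); c=cam("wrist",s); R=s["ee_rot"];p=np.array(s["tcp_pos"])
print("tcp",proj(c,p),"tip",proj(c,p+.017*R[:,2]), "z.12 below",proj(c,p+.036*R[:,2]),"tip pad edges",proj(c,p+.017*R[:,2]+.0095*R[:,0]),proj(c,p+.017*R[:,2]-.0095*R[:,0]))
for z in(.12,.133,.15,.167):
  print(z,[ray(c,uv,z).round(4).tolist() for uv in((255,180),(254,213))])
E
```

```text
tcp [[254.66132596 227.67707621]] tip [[254.58710587 217.55817046]] z.12 below [[254.51656635 207.94105958]] tip pad edges [[254.59050275 204.4534848 ]] [[254.58379527 230.33000738]]
0.12 [[0.6959, -0.0383, 0.12], [0.6708, -0.0336, 0.12]]
0.133 [[0.6994, -0.0388, 0.133], [0.6758, -0.0344, 0.133]]
0.15 [[0.7039, -0.0394, 0.15], [0.6823, -0.0353, 0.15]]
0.167 [[0.7084, -0.04, 0.167], [0.6888, -0.0363, 0.167]]
```

```bash
python3 - <<'E'
from h import *
im=cv2.imread("pics/w3.png"); im=cv2.convertScaleAbs(im,alpha=2.2,beta=20); crop(im,200,150,310,260,6,"w3c.png")
E
```

```text
(no output)
```

View pics/w3c.png

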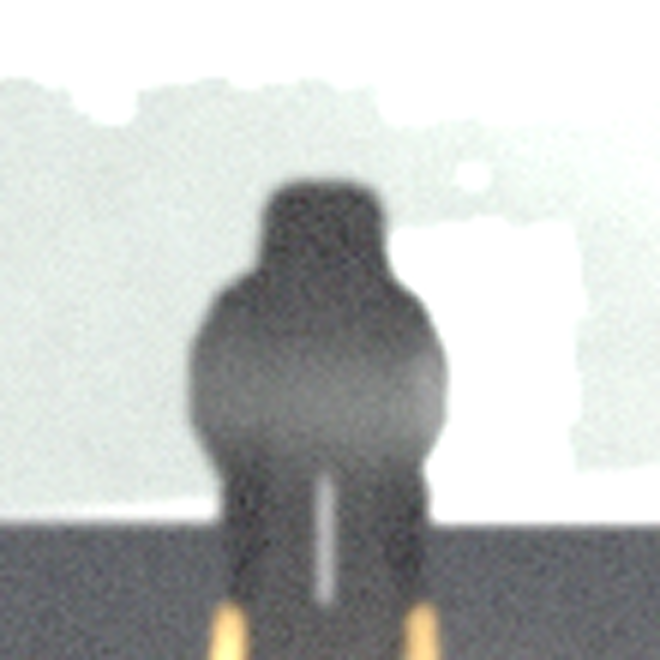

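```bash
cat > tri.py <<'E'
from h import *
def C(p,yaw,tilt=0,R=None):
    c,n=np.cos(np.radians(yaw)),np.sin(np.radians(yaw))
    return cam("wrist",dict(tcp_pos=p,ee_rot=np.array([[c,n,0],[n,-c,0],[0,0,-1.]])))
c1=C([.5993,-.0335,.3294],-4.56); c2=C([.6697,-.0334,.1905],-9.11); c3=C([.6747,-.0345,.156],-9.04)
def tri(cs,uvs):
    A=[];b=[]
    for (K,R,t),uv in zip(cs,uvs):
        d=R.T@np.linalg.solve(K,[uv[0],uv[1],1.]);d/=np.linalg.norm(d);o=-R.T@t;P=np.eye(3)-np.outer(d,d);A.append(P);b.append(P@o)
    X=np.linalg.lstsq(np.vstack(A),np.hstack(b),rcond=None)[0]; return X.round(4),[proj(c,X)[0].round(1).tolist() for c in cs]
w1=lambda x,y:(x/5+180,y/5+60)
print("spot",tri([c1,c2],[w1(345,205),(254,211)]))
print("spot+top",tri([c1,c2,cam("top")],[w1(345,205),(254,211),(170+525/5,70+272/5)]))
print("disc",tri([c1,c2,c3],[w1(348,200),(253,190),(253,213)]))
print("far",tri([c1,c2,c3],[w1(357,68),(254,160),(254,180)]))
print("near",tri([c1,c2],[w1(338,330),(253,242)]))
E
python3 tri.py; python3 -c "
from h import *
im=cv2.imread('pics/w2.png'); im=cv2.convertScaleAbs(im,alpha=1.8,beta=10); crop(im,200,140,310,260,6,'w2c.png')"
```

```text
spot (array([ 0.6741, -0.0338,  0.1724]), [[248.9, 101.0], [254.2, 211.0]])
spot+top (array([ 0.6731, -0.0338,  0.1686]), [[249.0, 101.9], [254.4, 210.4], [274.9, 124.2]])
disc (array([ 0.6747, -0.0335,  0.1281]), [[249.1, 99.8], [253.6, 191.1], [253.2, 212.0]])
far (array([ 0.7027, -0.0385,  0.1435]), [[251.3, 73.5], [254.2, 160.7], [253.9, 179.3]])
near (array([ 0.648 , -0.0295,  0.1661]), [[247.0, 126.0], [253.9, 242.0]])
```

View pics/w2c.png

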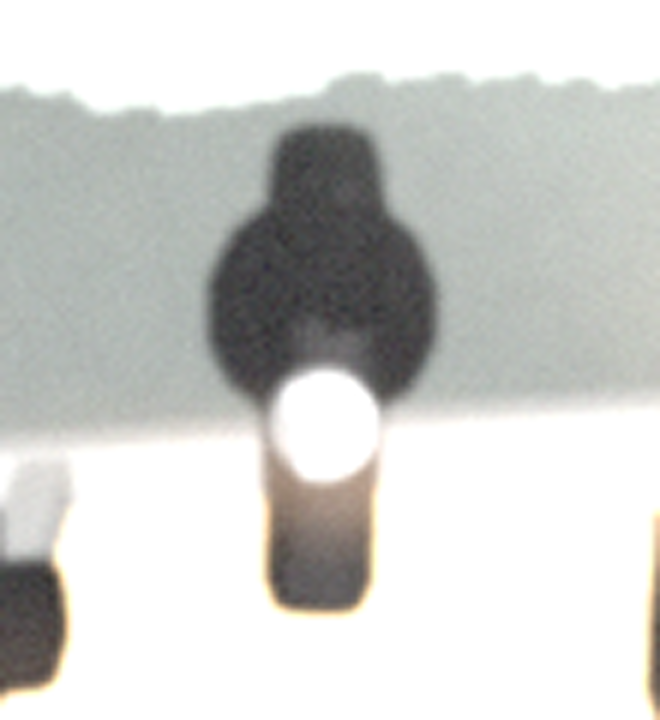

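```bash
python3 -m creep '[[0,0,0,0,0,0,0.04],[0,0,0,0,0,0,0.08],[0,0,0,0,0,0,0.12],[0,0,0,0,0,0,0.12],[0,0,0,0,0,0,0.12]]' ; python3 - <<'E'
from h import *
s=st(); print(s["moment"]); im=r.capture("wrist"); cv2.imwrite("pics/w4.png",im)
im=cv2.convertScaleAbs(im,alpha=1.5,beta=10); crop(im,170,150,340,300,4.5,"w4c.png")
E
```

```text
time_s: 4.47
tcp_pos: [0.6748, -0.0345, 0.156]
ee_rot: [[0.862, -0.507, -0.0], [-0.507, -0.862, -0.003], [0.001, 0.002, -1.0]]
wrist_force: [0.7, 0.0, 0.3]
gripper_width: 0.009
t 4.47 tcp [0.6748, -0.0345, 0.156] yaw -30.46 tilt 0.16 F [0.7, 0.0, 0.3] g 0.009 j [11.0, 29.0, 4.0, 0.0, -65.0, 49.0]
[-0.04379395  0.13363328 -0.02890224]
```

View pics/w4c.png

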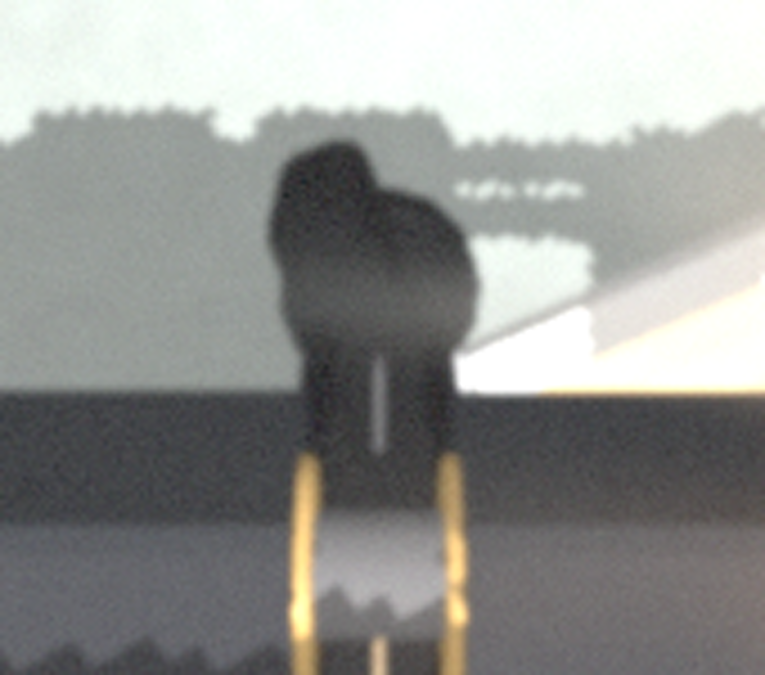

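```bash
python3 - <<'E'
from h import *
s=r.sense(); im=r.capture("scene"); c=cam("scene"); p=np.array(s["tcp_pos"]);R=s["ee_rot"]
for q in(p,p+.017*R[:,2],p-.053*R[:,2]): print(proj(c,q))
x,y=.6741,-.0338
for z in(.11,.133,.167): print(z,proj(c,[x,y,z]))
im=cv2.convertScaleAbs(im,alpha=1.6,beta=20);crop(im,160,180,250,250,8,"s4.png")
E
```

```text
[[198.46329693 224.35797563]]
[[199.1668055  227.63291387]]
[[196.14755441 213.57784572]]
0.11 [[200.71307522 232.92068779]]
0.133 [[199.78299309 228.64955169]]
0.167 [[198.3476726  222.05825296]]
```

View pics/s4.png

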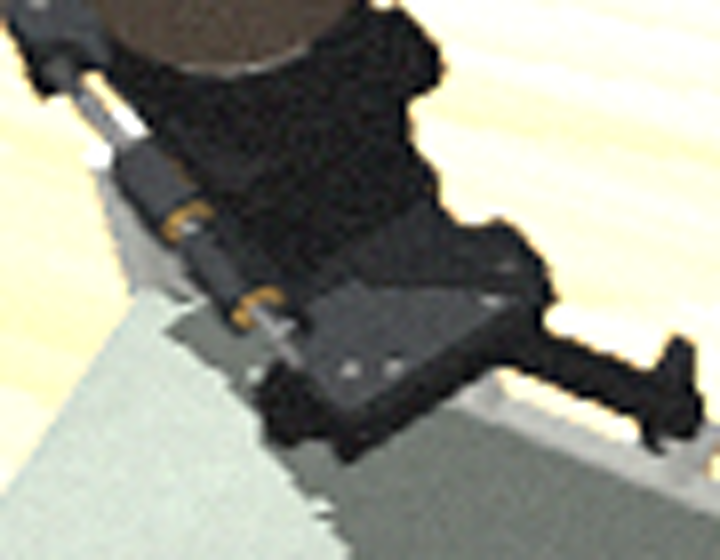

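```bash
python3 - <<'E'
from h import *
from tri import C
im=cv2.imread("pics/w2.png"); c=C([.6697,-.0334,.1905],-9.11)
s=r.sense()
im=cv2.convertScaleAbs(im,alpha=2.5,beta=20)
T=np.array([[np.cos(np.radians(-9.11)),np.sin(np.radians(-9.11)),0],[np.sin(np.radians(-9.11)),-np.cos(np.radians(-9.11)),0],[0,0,-1]])
P=lambda x,y,z: np.array([.6697,-.0334,.1905])+T@[x,y,z]
big=cv2.resize(im[190:340,100:410],None,fx=2.5,fy=2.5,interpolation=cv2.INTER_CUBIC)
for sy in(-1,1):
  for x in(-.0095,.0095):
    for z in(.017,-.002,-.03):
      for y in (.0307,.0457):
        p=(proj(c,P(x,sy*y,z))[0]-[100,190])*2.5; cv2.circle(big,tuple(int(v) for v in p),3,(0,0,255) if z>.01 else (0,255,0) if z>-.01 else (255,0,0),-1)
cv2.imwrite("pics/w2d.png",big)
E
```

```text
spot (array([ 0.6738, -0.0336,  0.1724]), [[248.9, 101.0], [254.2, 211.0]])
spot+top (array([ 0.6729, -0.0337,  0.169 ]), [[249.1, 101.8], [254.5, 210.5], [274.8, 124.2]])
disc (array([ 0.6745, -0.0332,  0.1281]), [[249.1, 99.8], [253.6, 191.1], [253.2, 212.0]])
far (array([ 0.7025, -0.0383,  0.1435]), [[251.3, 73.5], [254.2, 160.7], [253.9, 179.3]])
near (array([ 0.6478, -0.0292,  0.1661]), [[247.0, 126.0], [253.9, 242.0]])
```

View pics/w2d.png

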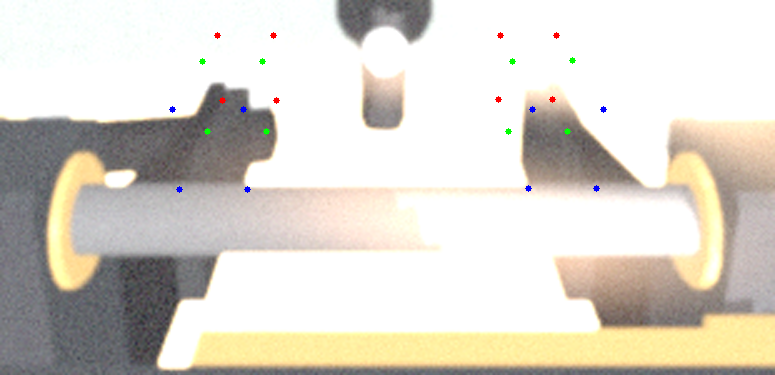

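```bash
python3 -m creep '[[0.5,0,0,0,0,0,-0.04],[0.5,0,0,0,0,0,-0.08],[0.5,0,0,0,0,0,-0.12],[0.5,0,0,0,0,0,-0.12],[0.5,0,0,0,0,0,-0.12]]'>/dev/null ;python3 -m creep '[[0.5,0,0,0.02,0,0,0],[0.5,0,0,0.04,0,0,0],[0.5,0,0,0.05,0,0,0],[0.5,0,0,0.05,0,0,0]]' >/dev/null; python3 - <<'E'
from h import *
s=st();im=r.capture("wrist"); cv2.imwrite("pics/w5.png",im)
im=cv2.convertScaleAbs(im,alpha=2,beta=20); crop(im,150,150,360,310,3.8,"w5c.png")
E
```

```text
t 5.32 tcp [0.6739, -0.0346, 0.1393] yaw -9.05 tilt 0.25 F [0.0, 1.1, -0.2] g 0.490 j [11.0, 30.0, 3.0, 0.0, -64.0, 70.0]
```

View pics/w5c.png

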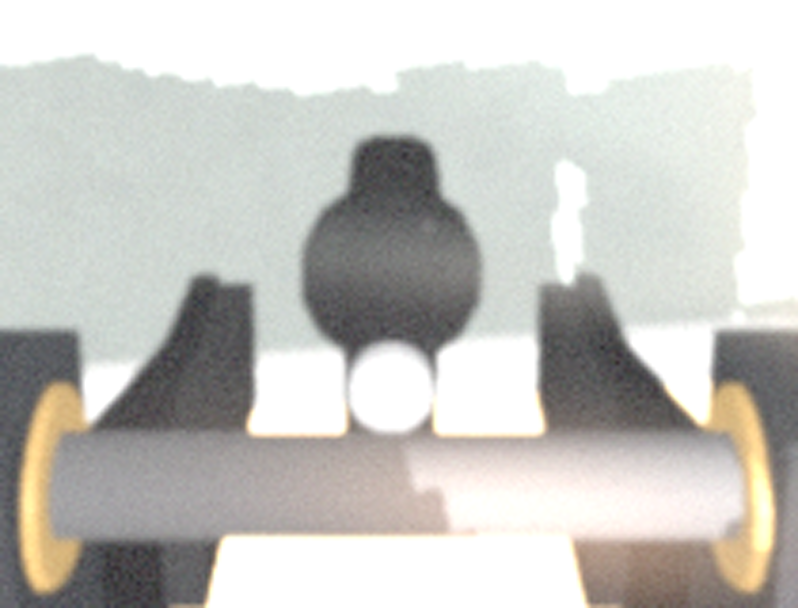

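```bash
python3 -m creep '[[0.5,0,0,0.02,0,0,0],[0.5,0,0,0.04,0,0,0],[0.5,0,0,0.05,0,0,0],[0.5,0,0,0.05,0,0,0]]' >/dev/null; python3 -c "
from h import *
st()";python3 -m creep '[[0,0,0,0,0,0,0],[0,0,0,0,0,0,0],[0,0,0,0,0,0,0],[0,0,0,0,0,0,0],[0,0,0,0,0,0,0]]' >/dev/null;python3 -m creep '[[0,0,0,0,0,0,0],[0,0,0,0,0,0,0],[0,0,0,0,0,0,0]]' >/dev/null;  python3 - <<'E'
from h import *
s=st();im=r.capture("wrist"); cv2.imwrite("pics/w6.png",im)
im=cv2.convertScaleAbs(im,alpha=2,beta=20); crop(im,150,150,360,310,3.8,"w6c.png")
E
```

```text
t 5.70 tcp [0.6735, -0.0347, 0.1235] yaw -9.05 tilt 0.32 F [-0.1, 0.4, 0.6] g 0.500 j [11.0, 30.0, 2.0, 0.0, -62.0, 70.0]
t 6.37 tcp [0.6737, -0.0341, 0.1238] yaw -9.05 tilt 0.24 F [0.6, 2.7, -0.3] g 0.164 j [11.0, 30.0, 2.0, 0.0, -62.0, 70.0]
```

View pics/w6c.png

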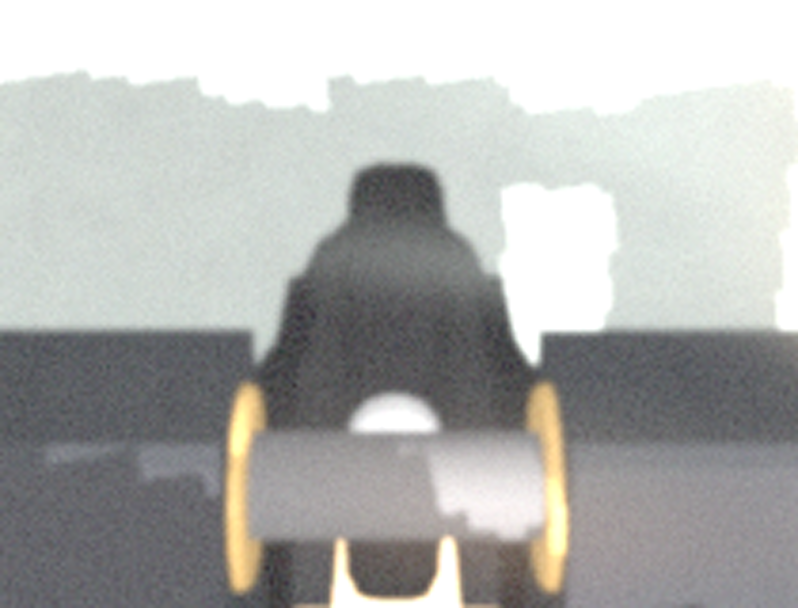

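```bash
python3 -m creep '[[0,0,0,-0.001,0,0,0.04],[0,0,0,-0.002,0,0,0.08],[0,0,0,-0.002,0,0,0.12],[0,0,0,-0.003,0,0,0.16],[0,0,0,-0.004,0,0,0.2]]'  >/dev/null; python3 - <<'E'
from h import *
s=st();print(s["moment"]);im=r.capture("wrist"); cv2.imwrite("pics/w7.png",im)
im=cv2.convertScaleAbs(im,alpha=2,beta=20); crop(im,150,150,360,310,3.8,"w7c.png")
E
```

```text
t 6.83 tcp [0.6734, -0.0344, 0.1251] yaw -45.15 tilt 0.30 F [-0.2, 1.0, 0.2] g 0.162 j [11.0, 30.0, 2.0, 0.0, -62.0, 34.0]
[0.24071669 0.29001941 0.14620316]
```

View pics/w7c.png

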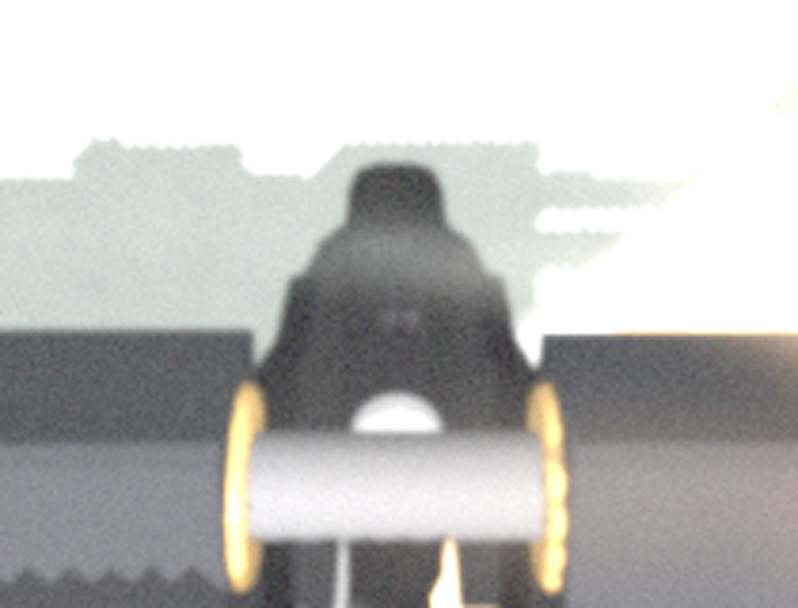

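```bash
for i in 1 2 3; do python3 -m creep '[[0,0,0,-0.001,0,0,0.04],[0,0,0,-0.002,0,0,0.08],[0,0,0,-0.002,0,0,0.12],[0,0,0,-0.003,0,0,0.16],[0,0,0,-0.004,0,0,0.2]]'  >/dev/null; python3 -c "
from h import *
s=st();print(s['moment'])";done
```

```text
t 7.30 tcp [0.673, -0.0345, 0.1263] yaw -80.82 tilt 0.36 F [-1.3, 1.1, 0.0] g 0.159 j [11.0, 30.0, 2.0, 0.0, -62.0, -2.0]
[0.53637382 0.48254718 0.1710169 ]
t 7.72 tcp [0.6725, -0.0344, 0.1276] yaw -116.63 tilt 0.41 F [-2.2, 1.7, 0.4] g 0.159 j [11.0, 30.0, 2.0, 0.0, -62.0, -38.0]
[0.84758272 0.49927073 0.11693475]
t 8.13 tcp [0.6721, -0.034, 0.1288] yaw -152.44 tilt 0.44 F [-2.0, 2.5, 0.2] g 0.158 j [11.0, 30.0, 2.0, 0.0, -63.0, -73.0]
[0.97168249 0.22993058 0.13615184]
```

```bash
python3 -m creep '[[0,0,0,-0.001,0,0,0.03],[0,0,0,-0.002,0,0,0.06],[0,0,0,-0.002,0,0,0.1],[0,0,0,-0.003,0,0,0.13],[0,0,0,-0.003,0,0,0.13]]'  >/dev/null; python3 - <<'E'
from h import *
s=st();print(s["moment"]);im=r.capture("wrist"); cv2.imwrite("pics/w8.png",im)
im=cv2.convertScaleAbs(im,alpha=2,beta=20); crop(im,150,150,360,310,3.8,"w8c.png")
im=r.capture("top"); cv2.imwrite("pics/t8.png",im)
E
```

```text
t 8.55 tcp [0.6721, -0.0337, 0.1297] yaw -175.79 tilt 0.42 F [-1.0, 2.4, -0.1] g 0.160 j [11.0, 30.0, 2.0, 0.0, -63.0, -97.0]
[ 0.88062907  0.11757406 -0.14520408]
```

View pics/w8c.png

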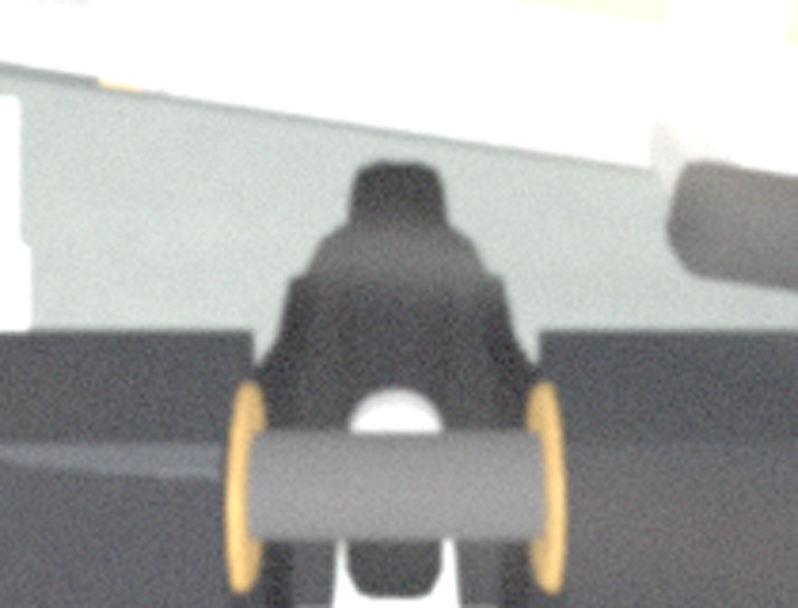

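View pics/t8.png

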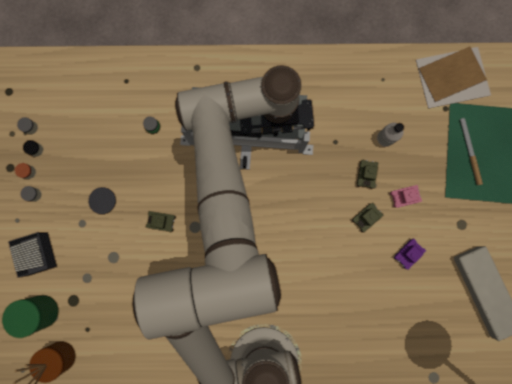

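```bash
python3 -m creep '[[0.5,0,0,0,0,0,0],[0.5,0,0,0,0,0,0],[0.5,0,0,0,0,0,0],[0.5,0,0,-0.1,0,0,0],[0.5,0,0,-0.24,0,0,0]]'  >/dev/null; python3 -m creep '[[0.5,0,0,-0.12,0,0,-0.04],[0.5,0,0,-0.12,0,0,-0.08],[0.5,0,0,-0.12,0,0,-0.12],[0.5,0,0,-0.12,0,0,-0.16],[0.5,0,0,-0.12,0,0,-0.2]]'  >/dev/null; python3 - <<'E'
from h import *
s=st();im=r.capture("top"); cv2.imwrite("pics/t9.png",im); im=r.capture("wrist"); cv2.imwrite("pics/w9.png",im)
go([.6503,.0484,.20],-94.6)
E
```

```text
t 9.48 tcp [0.6704, -0.0345, 0.2335] yaw -139.45 tilt 1.03 F [-1.0, 0.1, 0.3] g 0.501 j [11.0, 26.0, 11.0, 0.0, -76.0, -60.0]
row shift [-0.1286, 0.2533, 0.1107] turn [0.0046, -0.0038, -0.2513] | mm 91.0 deg 45.2
```

View pics/w9.png

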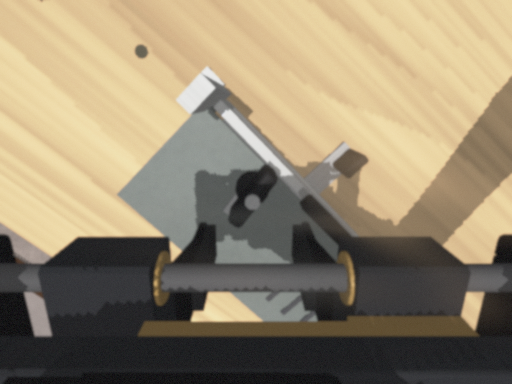

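```bash
python3 -m creep '[[0.5,-0.06,0.12,0.0,0,0,-0.05],[0.5,-0.129,0.253,0.03,0.005,-0.004,-0.1],[0.5,-0.129,0.253,0.08,0.005,-0.004,-0.15],[0.5,-0.129,0.253,0.11,0.005,-0.004,-0.2],[0.5,-0.129,0.253,0.11,0.005,-0.004,-0.251]]'  >/dev/null; python3 -c "
from h import *
st();go([.6503,.0484,.20],-94.6)"
```

```text
t 10.00 tcp [0.6487, 0.0492, 0.1977] yaw -103.82 tilt 0.26 F [-0.2, -0.5, 0.4] g 0.500 j [19.0, 25.0, 4.0, 0.0, -69.0, -32.0]
row shift [0.0014, -0.0057, -0.0077] turn [0.001, -0.001, -0.0512] | mm 3.0 deg 9.2
```

```bash
python3 -m creep '[[0.5,0,-0.006,0,0,0,-0.04],[0.5,0,-0.006,0,0,0,-0.051],[0.5,0,-0.006,0,0,0,-0.051],[0.5,0,-0.006,0,0,0,-0.051]]'  >/dev/null; python3 - <<'E'
from h import *
s=st();im=r.capture("wrist"); cv2.imwrite("pics/w10.png",im)
go([.6503,.0484,.122],-94.6)
E
```

```text
t 10.33 tcp [0.6505, 0.0486, 0.1977] yaw -94.82 tilt 0.26 F [-0.3, -0.3, -0.8] g 0.503 j [18.0, 25.0, 4.0, 0.0, -69.0, -23.0]
row shift [-0.0001, -0.0001, 0.2528] turn [0.001, -0.001, -0.0011] | mm 76.0 deg 0.3
```

View pics/w10.png

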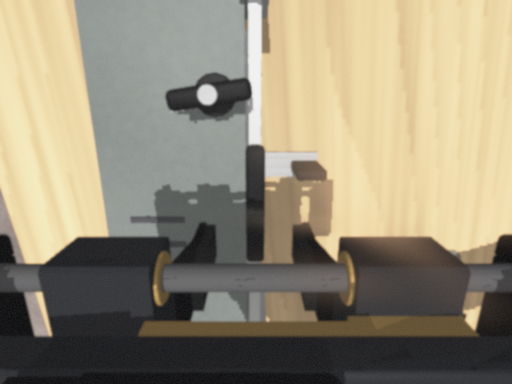

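```bash
python3 -m creep '[[0.5,0,0,0.08,0,0,0],[0.5,0,0,0.16,0,0,0],[0.5,0,0,0.24,0,0,0],[0.5,0,0,0.253,0,0,0],[0.5,0,0,0.253,0,0,0]]'  >/dev/null; python3 -c "
from h import *
st()"; python3 -m creep '[[0,0,0,0,0,0,0],[0,0,0,0,0,0,0],[0,0,0,0,0,0,0],[0,0,0,0,0,0,0],[0,0,0,0,0,0,0]]' >/dev/null;python3 -m creep '[[0,0,0,0,0,0,0],[0,0,0,0,0,0,0],[0,0,0,0,0,0,0]]' >/dev/null; python3 -c "
from h import *
st()"
```

```text
t 10.80 tcp [0.6493, 0.0479, 0.1202] yaw -94.87 tilt 0.48 F [1.2, 0.1, 1.1] g 0.501 j [18.0, 28.0, -2.0, 0.0, -60.0, -23.0]
t 11.47 tcp [0.6495, 0.048, 0.1214] yaw -94.87 tilt 0.41 F [-1.0, 0.4, -0.6] g 0.159 j [18.0, 28.0, -2.0, 0.0, -60.0, -23.0]
```

```bash
python3 -m creep '[[0,0,0,-0.06,0,0,0],[0,0,0,-0.12,0,0,0],[0,0,0,-0.18,0,0,0],[0,0,0,-0.24,0,0,0],[0,0,0,-0.3,0,0,0]]' >/dev/null; python3 - <<'E'
from h import *
s=st()
E
python3 -m creep '[[0,0,0,-0.04,0,0,0],[0,0,0,-0.08,0,0,0],[0,0,0,-0.1,0,0,0],[0,0,0,-0.1,0,0,0]]' >/dev/null; python3 - <<'E'
from h import *
s=st();im=r.capture("scene"); crop(im,130,130,330,300,4,"s10.png")
go([s["tcp_pos"][0],s["tcp_pos"][1],.2405],-94.87)
E
```

```text
t 11.88 tcp [0.6492, 0.0481, 0.2086] yaw -94.93 tilt 0.63 F [3.6, -2.2, -10.0] g 0.157 j [18.0, 25.0, 5.0, 0.0, -71.0, -23.0]
t 12.22 tcp [0.6492, 0.048, 0.2381] yaw -94.94 tilt 0.70 F [-1.0, -0.1, -4.4] g 0.157 j [18.0, 24.0, 8.0, 0.0, -75.0, -23.0]
row shift [0.0, 0.0001, -0.0078] turn [0.0035, -0.0016, -0.0004] | mm 2.0 deg 0.7
```

View pics/s10.png

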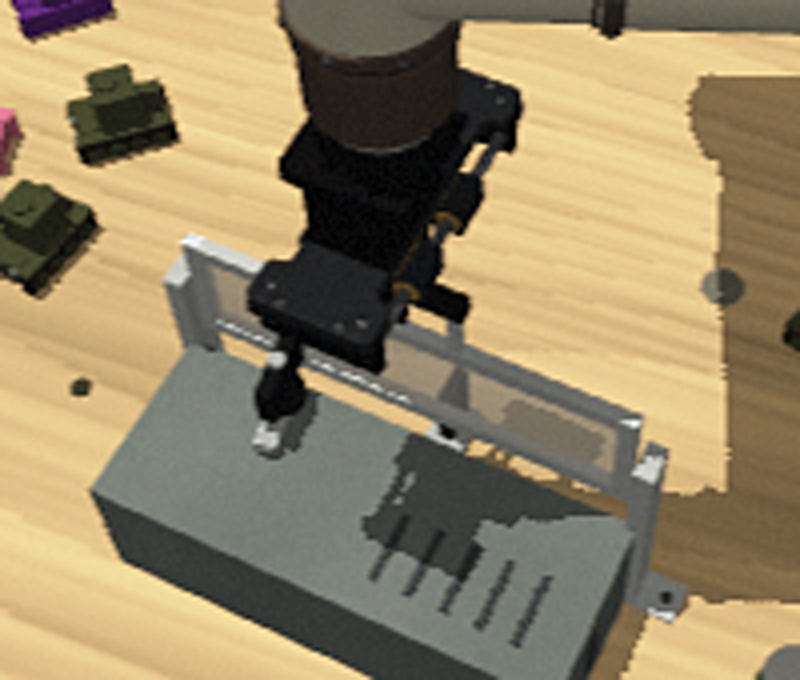

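```bash
python3 -m creep '[[0,0,0,-0.01,0,0,0],[0,0,0,-0.01,0,0,0],[0,0,0,-0.01,0,0,0],[0,0,0,-0.01,0,0,0]]' >/dev/null; python3 -c "
from h import *
st()";python3 -m creep '[[0.5,0,0,0,0,0,0],[0.5,0,0,0,0,0,0],[0.5,0,0,0,0,0,0],[0.5,0,0,0,0,0,0],[0.5,0,0,0,0,0,0]]' >/dev/null;python3 -m creep '[[0.5,0,0,-0.06,0,0,0],[0.5,0,0,-0.14,0,0,0],[0.5,0,0,-0.2,0,0,0],[0.5,0,0,-0.25,0,0,0],[0.5,0,0,-0.25,0,0,0]]' >/dev/null; python3 - <<'E'
from h import *
s=st();im=r.capture("scene"); crop(im,130,130,330,300,4,"s11.png")
im=r.capture("top"); cv2.imwrite("pics/t11.png",im)
E
```

```text
t 12.60 tcp [0.6492, 0.048, 0.2402] yaw -94.94 tilt 0.74 F [1.2, -0.8, -8.5] g 0.158 j [18.0, 24.0, 8.0, 0.0, -75.0, -23.0]
t 13.43 tcp [0.6517, 0.0484, 0.3212] yaw -94.92 tilt 0.21 F [0.4, -1.4, 0.6] g 0.498 j [18.0, 22.0, 17.0, 0.0, -85.0, -23.0]
```

View pics/s11.png

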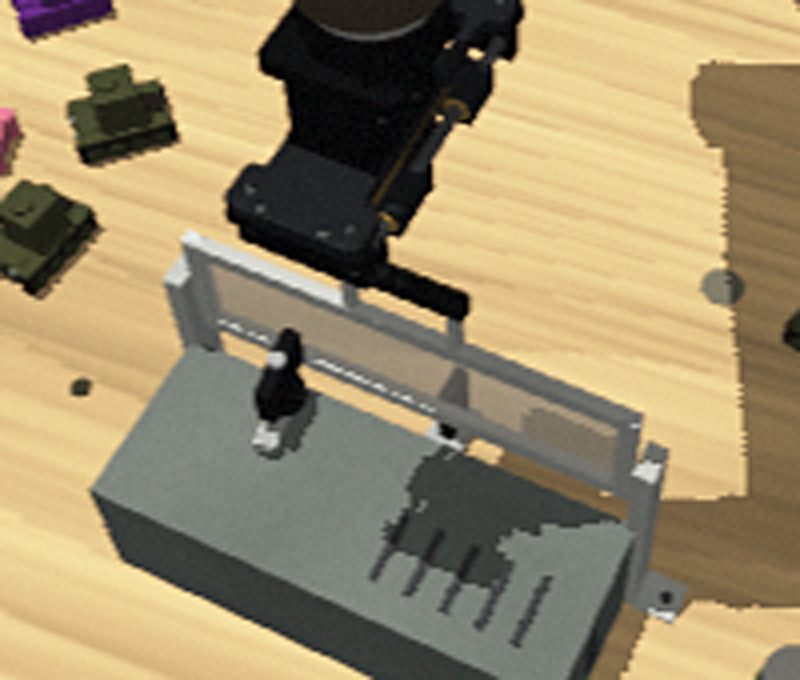

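```bash
python3 -c "
from h import *
go([.56,.0555,.30],175.4)"
```

```text
row shift [0.0028, 0.3008, 0.0586] turn [0.0014, -0.0033, 0.4982] | mm 92.0 deg 89.7
```

```bash
python3 -m creep '[[0.5,0,0.13,0,0,0,0.04],[0.5,0,0.26,0,0,0,0.08],[0.5,0,0.3,0,0,0,0.12],[0.5,0,0.3,0.03,0,0,0.16],[0.5,0,0.3,0.058,0,0,0.2]]' >/dev/null; python3 -c "
from h import *
st();go([.56,.0555,.30],175.4)"
```

```text
t 13.95 tcp [0.5588, 0.0564, 0.2996] yaw -131.05 tilt 0.59 F [-0.4, -0.3, -0.2] g 0.502 j [22.0, 13.0, 1.0, -0.0, -79.0, -63.0]
row shift [-0.0004, -0.005, -0.0015] turn [0.0004, -0.0034, 0.2975] | mm 2.0 deg 53.6
```

```bash
python3 -m creep '[[0.5,0,0,0,0,0,0.04],[0.5,0,0,0,0,0,0.08],[0.5,0,0,0,0,0,0.12],[0.5,0,0,0,0,0,0.16],[0.5,0,0,0,0,0,0.2]]' >/dev/null;python3 -m creep '[[0.5,0,0,0,0,0,0.04],[0.5,0,0,0,0,0,0.08],[0.5,0,0,0,0,0,0.098],[0.5,0,0,0,0,0,0.098]]' >/dev/null; python3 - <<'E'
from h import *
s=st();im=r.capture("wrist"); cv2.imwrite("pics/w12.png",im); c=cam("wrist",s)
print(proj(c,[.5905,.0532,.065]))
go([.5905,.0532,.08],175.4)
E
```

```text
t 14.70 tcp [0.557, 0.0561, 0.296] yaw 175.38 tilt 0.96 F [-0.1, -0.1, -0.1] g 0.499 j [22.0, 13.0, 1.0, -0.0, -79.0, -117.0]
[[254.2476234  183.38804625]]
row shift [-0.1228, 0.0029, 0.719] turn [-0.0017, -0.0049, 0.0007] | mm 219.0 deg 0.9
```

View pics/w12.png

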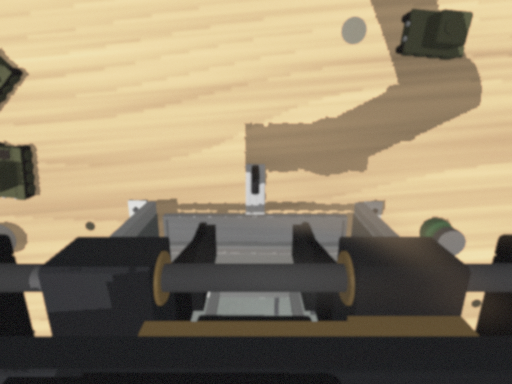

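```bash
python3 -m creep '[[0.5,-0.06,0,0.13,0,0,0],[0.5,-0.1,0,0.26,0,-0.003,0],[0.5,-0.12,0,0.39,0,-0.005,0],[0.5,-0.12,0,0.52,0,-0.005,0],[0.5,-0.12,0,0.65,0,-0.005,0]]' >/dev/null; python3 - <<'E'
from h import *
s=st();im=r.capture("wrist"); cv2.imwrite("pics/w13.png",im)
go([.589,.0532,.025],175.4)
E
```

```text
t 15.17 tcp [0.5892, 0.0522, 0.0982] yaw 175.64 tilt 0.32 F [-0.7, 0.8, -0.1] g 0.502 j [21.0, 24.0, -13.0, 0.0, -53.0, -115.0]
row shift [-0.0228, 0.0107, 0.2145] turn [-0.003, -0.0054, 0.0005] | mm 65.0 deg 1.1
```

View pics/w13.png

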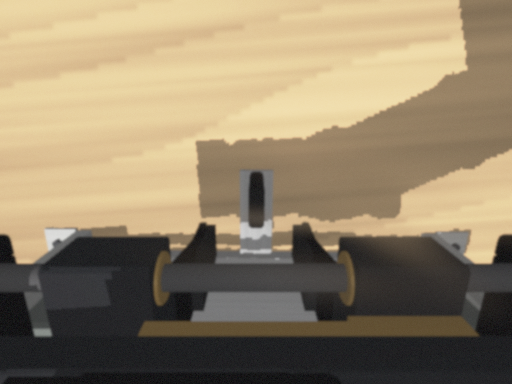

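```bash
python3 -c "
from h import *
s=st();print(proj(cam('wrist',s),[.5905,.0532,.065]));go([.589,.0532,.04],175.4)";python3 -m creep '[[0.5,0,0,0.08,0,0,0],[0.5,0,0,0.16,0,0,0],[0.5,0,0,0.2,0,0,0],[0.5,0,0,0.2,0,0,0]]' >/dev/null; python3 - <<'E'
from h import *
s=st();im=r.capture("wrist"); cv2.imwrite("pics/w14.png",im)
go([.589,.0532,.02],175.4)
E
```

```text
t 15.22 tcp [0.5831, 0.0511, 0.0895] yaw 175.48 tilt 1.10 F [-3.4, -0.1, -6.1] g 0.498 j [21.0, 25.0, -13.0, 0.0, -53.0, -115.0]
[[257.33292847 221.81163106]]
row shift [-0.0219, 0.0103, 0.1645] turn [-0.003, -0.0054, 0.0005] | mm 50.0 deg 1.1
t 15.55 tcp [0.5797, 0.0499, 0.0268] yaw 175.53 tilt 1.50 F [0.5, -1.2, 0.5] g 0.501 j [21.0, 29.0, -17.0, 0.0, -46.0, -115.0]
row shift [-0.0255, 0.0122, 0.0287] turn [-0.0035, -0.0062, 0.0009] | mm 12.0 deg 1.3
```

View pics/w14.png

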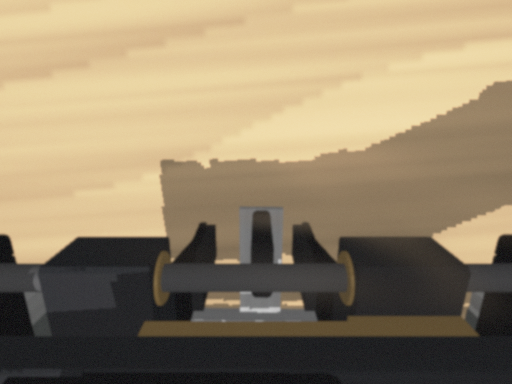

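```bash
python3 - <<'E'
from h import *
from tri import C
for p,y in(([.5892,.0522,.0982],175.64),([.5797,.0499,.0268],175.53),([.557,.0561,.296],175.38)):
    c=C(p,y)
    print(p,[proj(c,[.5905+a,.0532-.08*a,z])[0].round(1).tolist() for a in(-.016,.016) for z in(.065,.009)])
s=st()
E
```

```text
spot (array([ 0.6725, -0.0346,  0.1723]), [[248.8, 101.0], [254.2, 211.0]])
spot+top (array([ 0.6721, -0.0344,  0.1707]), [[248.7, 101.4], [254.0, 210.7], [275.1, 124.3]])
disc (array([ 0.6731, -0.0342,  0.128 ]), [[249.1, 99.8], [253.6, 191.1], [253.2, 212.0]])
far (array([ 0.7011, -0.0393,  0.1433]), [[251.3, 73.5], [254.3, 160.7], [253.9, 179.3]])
near (array([ 0.6464, -0.0302,  0.1661]), [[247.0, 126.0], [254.0, 242.0]])
[0.5892, 0.0522, 0.0982] [[254.8, 188.0], [254.6, 170.1], [254.6, 229.1], [254.5, 204.0]]
[0.5797, 0.0499, 0.0268] [[261.1, 245.8], [259.3, 207.6], [260.6, 299.8], [259.0, 250.1]]
[0.557, 0.0561, 0.296] [[253.4, 169.3], [253.4, 161.0], [253.4, 191.9], [253.4, 181.2]]
t 15.60 tcp [0.5813, 0.0502, 0.0288] yaw 175.56 tilt 1.29 F [0.6, 0.7, 0.8] g 0.500 j [21.0, 29.0, -17.0, 0.0, -46.0, -115.0]
```

```bash
python3 -c "
from h import *
go([.589,.0532,.016],175.4)";python3 -m creep '[[0.5,-0.015,0.011,0.02,-0.002,-0.006,0],[0.5,-0.026,0.011,0.04,-0.003,-0.006,0],[0.5,-0.026,0.011,0.04,-0.003,-0.006,0],[0,-0.026,0.011,0.04,-0.003,-0.006,0],[0,-0.026,0.011,0.04,-0.003,-0.006,0]]' >/dev/null; python3 -c "
from h import *
st()";python3 -m creep '[[0,0,0,0,0,0,0],[0,0,0,0,0,0,0],[0,0,0,0,0,0,0],[0,0,0,0,0,0,0],[0,0,0,0,0,0,0]]' >/dev/null;python3 -m creep '[[0,0,0,0,0,0,0]]' >/dev/null; python3 -c "
from h import *
st()"
```

```text
row shift [-0.0257, 0.0123, 0.042] turn [-0.0035, -0.0062, 0.0009] | mm 15.0 deg 1.3
t 16.02 tcp [0.5896, 0.0529, 0.0175] yaw 175.57 tilt 0.07 F [0.1, -0.1, -0.1] g 0.416 j [21.0, 30.0, -17.0, 0.0, -43.0, -115.0]
t 16.52 tcp [0.5898, 0.0536, 0.0178] yaw 175.55 tilt 0.06 F [0.8, -1.2, -1.5] g 0.136 j [21.0, 30.0, -17.0, 0.0, -43.0, -115.0]
```

```bash
python3 -m creep '[[0,0.06,0,0,0,0,0],[0,0.13,0,0,0,0,0],[0,0.2,0,0,0,0,0],[0,0.27,0,0,0,0,0],[0,0.33,0,0,0,0,0]]' >/dev/null;python3 -c "
from h import *
st()"; python3 -m creep '[[0,0.05,0,0,0,0,0],[0,0.085,0,0,0,0,0],[0,0.085,0,0,0,0,0],[0,0.085,0,0,0,0,0]]' >/dev/null; python3 - <<'E'
from h import *
s=st();im=r.capture("top"); cv2.imwrite("pics/t14.png",im)
E
```

```text
t 16.93 tcp [0.4917, 0.0618, 0.0178] yaw 175.55 tilt 0.26 F [3.5, 2.1, -3.8] g 0.133 j [26.0, 23.0, -31.0, 0.0, -36.0, -121.0]
t 17.27 tcp [0.4656, 0.064, 0.0178] yaw 175.55 tilt 0.17 F [-2.9, 2.9, 1.6] g 0.136 j [28.0, 21.0, -34.0, 0.0, -35.0, -122.0]
```

View pics/t14.png

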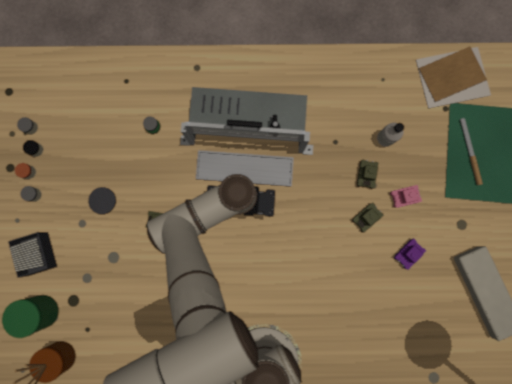

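```bash
python3 -m creep '[[0.6,0,0,0,0,0,0],[0.6,0,0,0,0,0,0],[0.6,0,0,0,0,0,0],[0.6,0,0,0,0,0,0],[0.6,0,0,0,0,0,0]]' >/dev/null;python3 -m creep '[[0.6,0,0,-0.1,0,0,0],[0.6,0,0,-0.2,0,0,0],[0.6,0,0,-0.3,0,0,0],[0.6,0,0,-0.4,0,0,0],[0.6,0,0,-0.5,0,0,0]]' >/dev/null; python3 - <<'E'
from h import *
s=st();go([.412,.311,.2],169.8)
im=r.capture("top"); cv2.imwrite("pics/t15.png",im); crop(im,170,70,330,220,5,"t15c.png")
E
```

```text
t 18.15 tcp [0.4653, 0.0633, 0.1692] yaw 175.53 tilt 0.16 F [0.9, 0.0, -1.0] g 0.593 j [28.0, 9.0, -24.0, 0.0, -58.0, -122.0]
row shift [0.2414, 0.8094, -0.1027] turn [0.0003, 0.0008, 0.0318] | mm 255.0 deg 5.7
```

View pics/t15.png

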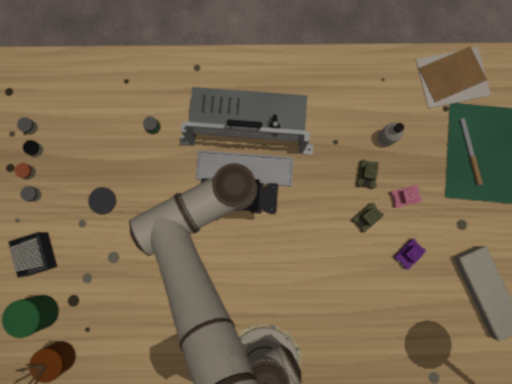

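```bash
python3 -m creep '[[0.9,0.04,0.13,-0.1,0,0,0.03],[0.9,0.08,0.27,-0.1,0,0,0.03],[0.9,0.12,0.4,-0.1,0,0,0.03],[0.9,0.16,0.53,-0.1,0,0,0.03],[0.9,0.2,0.66,-0.1,0,0,0.03]]' >/dev/null; python3 - <<'E'
from h import *
s=st();go([.412,.311,.2],169.8)
E
```

```text
t 18.62 tcp [0.4259, 0.2577, 0.2061] yaw 170.20 tilt 0.93 F [1.6, 0.7, 0.2] g 0.865 j [50.0, 9.0, -18.0, 1.0, -63.0, -150.0]
row shift [0.0763, 0.167, 0.0202] turn [0.0022, 0.0047, 0.0022] | mm 55.0 deg 1.0
```

```bash
python3 -m creep '[[0.9,0.04,0.08,0.02,0,0.004,0],[0.9,0.076,0.167,0.02,0.002,0.005,0],[0.9,0.076,0.167,0.02,0.002,0.005,0],[0.9,0.076,0.167,0.02,0.002,0.005,0]]' >/dev/null; python3 - <<'E'
from h import *
s=st();im=r.capture("wrist"); cv2.imwrite("pics/w16.png",im)
E
```

```text
t 18.95 tcp [0.4116, 0.3119, 0.1993] yaw 170.33 tilt 0.10 F [-0.1, -0.3, -0.6] g 0.899 j [55.0, 12.0, -15.0, -0.0, -63.0, -155.0]
```

View pics/w16.png

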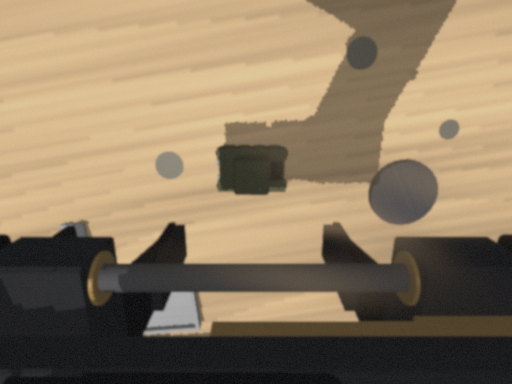

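```bash
cat > hull.py <<'E'
from h import *
def draw(im,c,x,y,yaw,z0=0,f=1,off=(0,0)):
    C,N=np.cos(np.radians(yaw)),np.sin(np.radians(yaw))
    def poly(hx,hy,z,col):
        P=[[x+C*a-N*b,y+N*a+C*b,z0+z] for a,b in((hx,hy),(-hx,hy),(-hx,-hy),(hx,-hy))]
        q=((proj(c,P)-off+.5)*f).round().astype(int); cv2.polylines(im,[q.reshape(-1,1,2)],True,col,1)
    poly(.042,.025,0,(255,0,0)); poly(.042,.025,.028,(0,255,0)); poly(.019,.019,.064,(0,0,255))
def view(name,c,im,x,y,yaw,win,f,z0=0,gain=2.0):
    x0,y0,x1,y1=win
    b=cv2.resize(cv2.convertScaleAbs(im[y0:y1,x0:x1],alpha=gain,beta=15),None,fx=f,fy=f,interpolation=cv2.INTER_CUBIC)
    draw(b,c,x,y,yaw,z0,f,(x0,y0)); cv2.imwrite("pics/"+name,b)
E
python3 - <<'E'
from hull import *
s=r.sense(); im=cv2.imread("pics/w16.png"); c=cam("wrist",s); st()
view("w16c.png",c,im,.412,.311,80,(190,120,320,220),6)
E
```

```text
t 19.00 tcp [0.4118, 0.3109, 0.1995] yaw 170.25 tilt 0.10 F [-0.4, -0.5, -0.7] g 0.899 j [55.0, 12.0, -15.0, -0.0, -63.0, -155.0]
```

View pics/w16c.png

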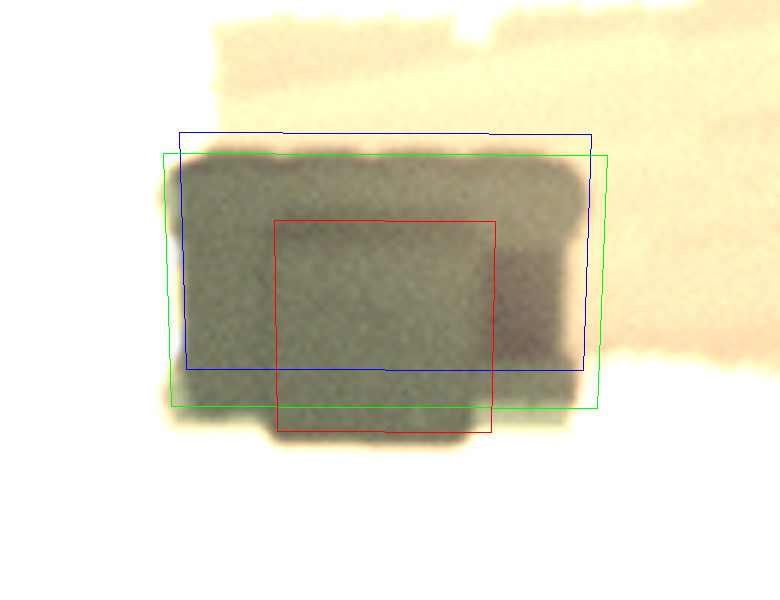

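```bash
python3 -c "
from h import *
go([.413,.3095,.06],170);go([.413,.3095,.018],170)"
```

```text
row shift [-0.0056, -0.0037, 0.465] turn [-0.0002, -0.0005, 0.0014] | mm 140.0 deg 0.3
row shift [-0.0058, -0.0036, 0.605] turn [-0.0002, -0.0005, 0.0014] | mm 182.0 deg 0.3
```

```bash
python3 -m creep '[[0.9,-0.006,-0.004,0.12,0,0,0],[0.9,-0.006,-0.004,0.25,0,0,0],[0.9,-0.006,-0.004,0.37,0,0,0],[0.9,-0.006,-0.004,0.46,0,0,0],[0.9,-0.006,-0.004,0.46,0,0,0]]' >/dev/null; python3 -c "
from h import *
st();go([.413,.3095,.018],170)"
```

```text
t 19.42 tcp [0.4105, 0.3044, 0.0564] yaw 170.06 tilt 0.78 F [-0.7, -0.7, 0.6] g 0.904 j [55.0, 21.0, -26.0, -0.0, -44.0, -154.0]
row shift [-0.0064, 0.0198, 0.1278] turn [-0.0035, -0.0025, 0.0004] | mm 39.0 deg 0.8
```

```bash
python3 -m creep '[[0.9,-0.006,0.02,0.04,-0.003,-0.002,0],[0.9,-0.006,0.02,0.08,-0.003,-0.002,0],[0.9,-0.006,0.02,0.12,-0.003,-0.002,0],[0.9,-0.006,0.02,0.128,-0.003,-0.002,0],[0.9,-0.006,0.02,0.128,-0.003,-0.002,0]]' >/dev/null; python3 - <<'E'
from hull import *
s=st();im=r.capture("wrist"); cv2.imwrite("pics/w17.png",im);view("w17c.png",cam("wrist",s),im,.413,.3095,80,(150,150,360,310),3.8)
E
```

```text
t 19.83 tcp [0.4135, 0.3093, 0.0188] yaw 170.03 tilt 0.10 F [-0.3, -0.1, 0.2] g 0.901 j [55.0, 24.0, -28.0, -0.0, -38.0, -155.0]
```

View pics/w17c.png

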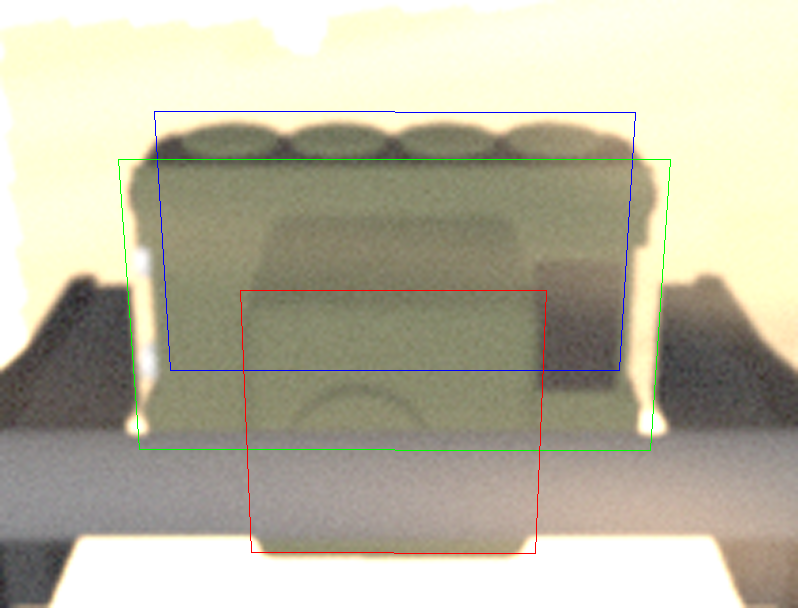

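```bash
for i in 1 2; do python3 -m creep '[[0,0,0,0,0,0,0],[0,0,0,0,0,0,0],[0,0,0,0,0,0,0],[0,0,0,0,0,0,0],[0,0,0,0,0,0,0]]' >/dev/null; done; python3 - <<'E'
from hull import *
s=st()
E
python3 -m creep '[[0,0,0,-0.06,0,0,0],[0,0,0,-0.12,0,0,0],[0,0,0,-0.2,0,0,0],[0,0,0,-0.28,0,0,0],[0,0,0,-0.35,0,0,0]]' >/dev/null;  python3 - <<'E'
from hull import *
s=st();im=r.capture("wrist"); cv2.imwrite("pics/w18.png",im)
go([.583,.144,.11],175.4)
E
```

```text
t 20.72 tcp [0.4137, 0.3098, 0.0196] yaw 170.06 tilt 0.03 F [-0.8, -0.5, 1.8] g 0.430 j [55.0, 24.0, -28.0, -0.0, -38.0, -155.0]
t 21.13 tcp [0.4137, 0.3097, 0.1256] yaw 170.05 tilt 0.03 F [-0.1, 1.1, -1.0] g 0.432 j [55.0, 16.0, -21.0, -0.0, -53.0, -155.0]
row shift [-0.6446, -0.4559, 0.0665] turn [0.0021, 0.0015, -0.0293] | mm 238.0 deg 5.3
```

View pics/w18.png

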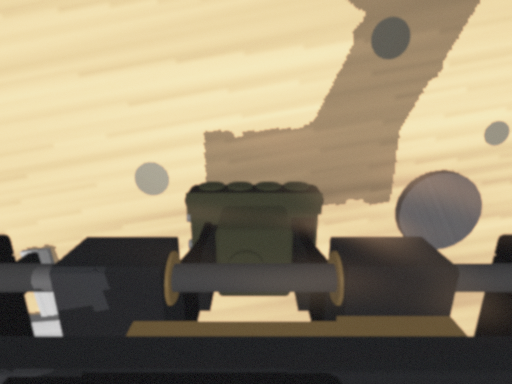

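```bash
python3 -m creep '[[0,-0.1,-0.07,0,0,0,-0.03],[0,-0.2,-0.14,0,0,0,-0.03],[0,-0.3,-0.21,0,0,0,-0.03],[0,-0.4,-0.28,0,0,0,-0.03],[0,-0.5,-0.35,0,0,0,-0.03]]' >/dev/null;  python3 - <<'E'
from hull import *
s=st(); go([.583,.144,.11],175.4)
im=cv2.imread("pics/t15.png"); c=cam("top")
x,y,q=.6503,.0484,-.0808; C,N=np.cos(q),np.sin(q)
L=lambda a,b,z:[x+C*a-N*b,y+N*a+C*b,z]
b=cv2.resize(im[130:230,170:320],None,fx=5,fy=5,interpolation=cv2.INTER_CUBIC)
P=[L(-.075+a,bb,.018) for a,bb in((.039,.141),(.039,-.141),(-.039,-.141),(-.039,.141))]
cv2.polylines(b,[((proj(c,P)-[170,130]+.5)*5).astype(int).reshape(-1,1,2)],True,(0,0,255),1)
cv2.imwrite("pics/t15d.png",b)
E
```

```text
t 21.60 tcp [0.5462, 0.1814, 0.1293] yaw 175.54 tilt 0.45 F [0.9, 1.6, -2.1] g 0.434 j [34.0, 21.0, -13.0, -0.0, -56.0, -129.0]
row shift [-0.1316, -0.1151, 0.0643] turn [0.0021, 0.0014, 0.0008] | mm 56.0 deg 0.5
```

View pics/t15d.png

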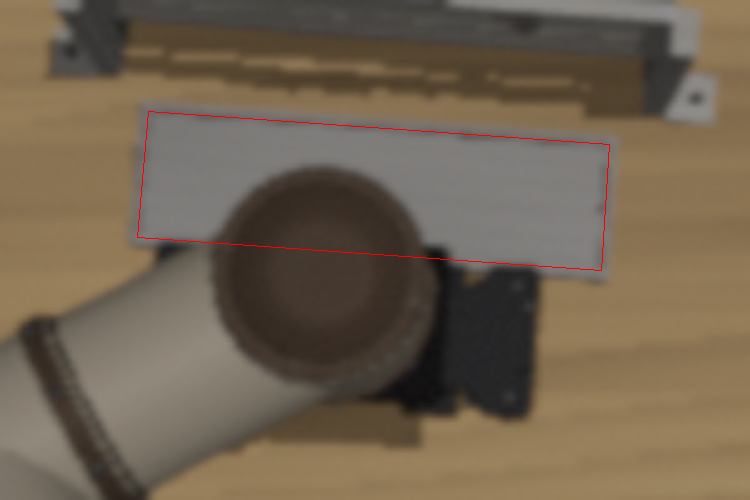

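```bash
python3 -m creep '[[0,-0.07,-0.06,0,0,0,0],[0,-0.132,-0.115,0.03,0.002,0,0],[0,-0.132,-0.115,0.06,0.002,0,0],[0,-0.132,-0.115,0.064,0.002,0,0],[0,-0.132,-0.115,0.064,0.002,0,0]]' >/dev/null;  python3 - <<'E'
from hull import *
s=st(); im=r.capture("wrist"); cv2.imwrite("pics/w19.png",im); go([.583,.144,.031],175.4)
E
```

```text
t 22.02 tcp [0.5819, 0.1437, 0.1085] yaw 175.51 tilt 0.10 F [0.1, -0.7, -1.7] g 0.431 j [29.0, 24.0, -11.0, 0.0, -55.0, -124.0]
row shift [-0.0017, -0.0008, 0.2615] turn [-0.0002, 0.001, 0.001] | mm 78.0 deg 0.2
```

View pics/w19.png

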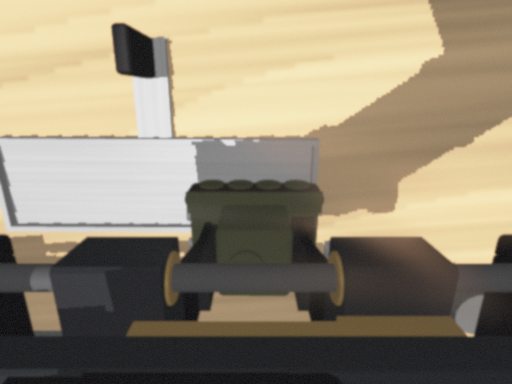

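```bash
python3 -m creep '[[0,0,0,0.06,0,0,0],[0,0,0,0.12,0,0,0],[0,0,0,0.18,0,0,0],[0,0,0,0.23,0,0,0],[0,0,0,0.24,0,0,0]]' >/dev/null;  python3 - <<'E'
from hull import *
s=st(); im=r.capture("wrist"); cv2.imwrite("pics/w20.png",im); go([.583,.144,.0295],175.4); view("w20c.png",cam("wrist",s),im,.583,.144,85.4,(130,120,380,310),3.1,s["tcp_pos"][2]-.0195)
E
```

```text
t 22.48 tcp [0.5803, 0.1448, 0.0355] yaw 175.65 tilt 0.14 F [-0.3, -0.6, -1.6] g 0.434 j [30.0, 29.0, -15.0, 0.0, -46.0, -124.0]
row shift [-0.0069, -0.0021, 0.0222] turn [-0.0007, 0.0001, 0.0015] | mm 7.0 deg 0.3
```

View pics/w20c.png

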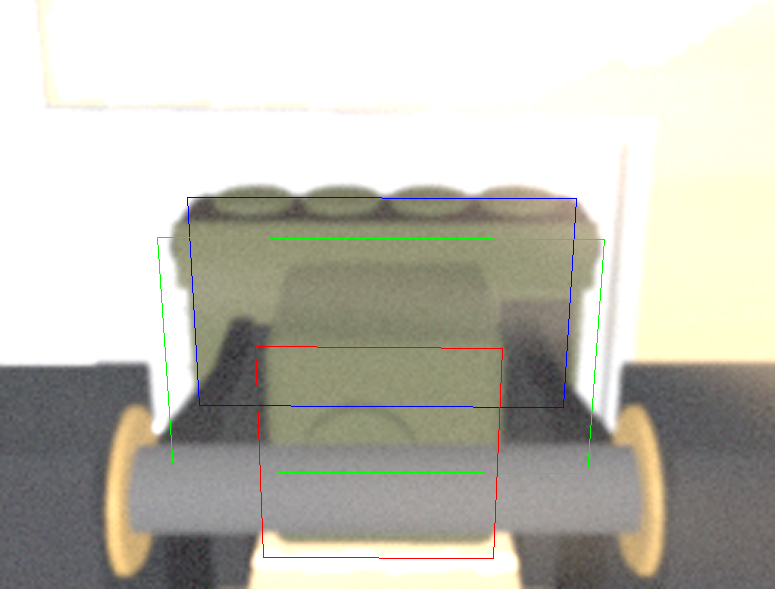

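```bash
python3 -m creep '[[0,-0.007,-0.002,0.01,0,0,0],[0,-0.007,-0.002,0.018,0,0,0],[0,-0.007,-0.002,0.02,0,0,0],[0,-0.007,-0.002,0.02,0,0,0]]' >/dev/null; python3 -c "
from h import *
st()"; python3 -m creep '[[0.6,0,0,0,0,0,0],[0.6,0,0,0,0,0,0],[0.6,0,0,0,0,0,0],[0.6,0,0,0,0,0,0],[0.6,0,0,0,0,0,0]]' >/dev/null; python3 -m creep '[[0.7,0,0,-0.06,0,0,0],[0.7,0,0,-0.14,0,0,0],[0.7,0,0,-0.26,0,0,0],[0.7,0,0,-0.38,0,0,0],[0.7,0,0,-0.45,0,0,0]]' >/dev/null;  python3 - <<'E'
from hull import *
s=st(); im=r.capture("wrist"); cv2.imwrite("pics/w21.png",im); im=r.capture("top"); cv2.imwrite("pics/t21.png",im)
go([.45,-.25,.22],-10)
E
```

```text
t 22.87 tcp [0.5833, 0.1443, 0.0308] yaw 175.68 tilt 0.11 F [-0.1, 0.0, -1.2] g 0.441 j [29.0, 30.0, -15.0, 0.0, -45.0, -124.0]
t 23.70 tcp [0.585, 0.1449, 0.1706] yaw 175.71 tilt 0.42 F [0.9, 0.1, 1.0] g 0.695 j [29.0, 21.0, -6.0, 0.0, -62.0, -124.0]
row shift [0.3519, -1.3482, -0.1702] turn [-0.0054, 0.002, -0.9682] | mm 421.0 deg 174.3
```

View pics/w21.png

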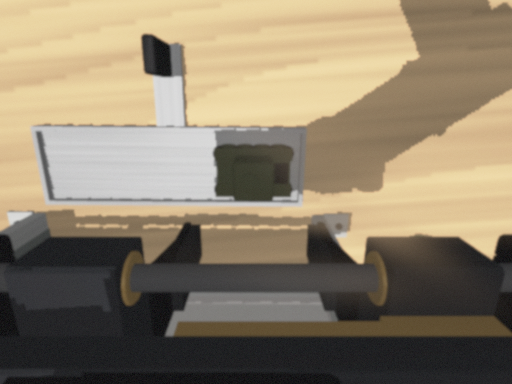

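View pics/t21.png

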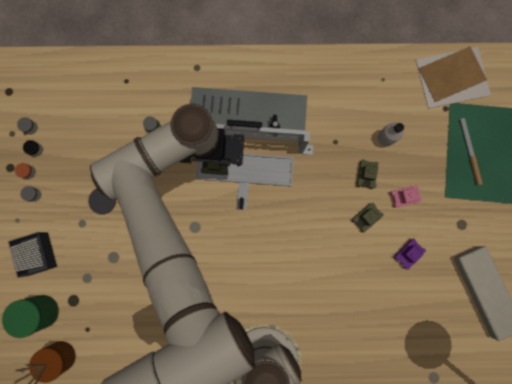

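```bash
python3 -c "
from h import *
go([.425,-.32,.22],-140.9)"
```

```text
row shift [0.4175, -1.5871, -0.1718] turn [-0.0003, 0.0038, -0.241] | mm 495.0 deg 43.4
```

```bash
python3 -m creep '[[0.9,0.1,-0.05,-0.1,0,0,0],[0.9,0.15,-0.18,-0.17,0,0,0],[0.9,0.18,-0.31,-0.17,0,0,-0.04],[0.9,0.21,-0.44,-0.17,0,0,-0.08],[0.9,0.24,-0.57,-0.17,0,0,-0.12]]' >/dev/null;  python3 -c "
from h import *
st();go([.425,-.32,.22],-140.9)"
```

```text
t 24.22 tcp [0.5018, -0.0142, 0.221] yaw -163.10 tilt 0.67 F [0.1, -1.0, -1.1] g 0.889 j [17.0, 9.0, -15.0, 0.0, -65.0, -90.0]
row shift [0.5413, -0.901, -0.0027] turn [-0.0009, 0.0036, -0.1233] | mm 315.0 deg 22.2
```

```bash
python3 -m creep '[[0.9,0.07,-0.12,0,0,0,-0.04],[0.9,0.14,-0.24,0,0,0,-0.08],[0.9,0.21,-0.36,0,0,0,-0.12],[0.9,0.28,-0.48,0,0,0,-0.123],[0.9,0.35,-0.6,0,0,0,-0.123]]' >/dev/null;  python3 -c "
from h import *
st();go([.425,-.32,.22],-140.9)"
```

```text
t 24.63 tcp [0.456, -0.203, 0.2192] yaw -140.79 tilt 0.62 F [0.9, -0.2, -0.6] g 0.900 j [-5.0, 9.0, -16.0, -0.0, -65.0, -45.0]
row shift [0.3267, -0.2368, -0.005] turn [-0.0012, 0.0032, 0.0006] | mm 121.0 deg 0.6
```

```bash
python3 -m creep '[[0.9,0.1,-0.07,0,0,0,0],[0.9,0.2,-0.14,0,0,0,0],[0.9,0.3,-0.21,0,0,0,0],[0.9,0.327,-0.237,-0.005,-0.001,0.003,0],[0.9,0.327,-0.237,-0.005,-0.001,0.003,0]]' >/dev/null;  python3 - <<'E'
from hull import *
s=st(); im=r.capture("wrist"); cv2.imwrite("pics/w22.png",im); view("w22c.png",cam("wrist",s),im,.425,-.32,-50.9,(160,80,360,230),4)
E
```

```text
t 25.05 tcp [0.424, -0.3223, 0.2189] yaw -141.04 tilt 0.06 F [0.6, 0.1, -0.4] g 0.901 j [-20.0, 12.0, -11.0, 0.0, -66.0, -31.0]
```

View pics/w22c.png

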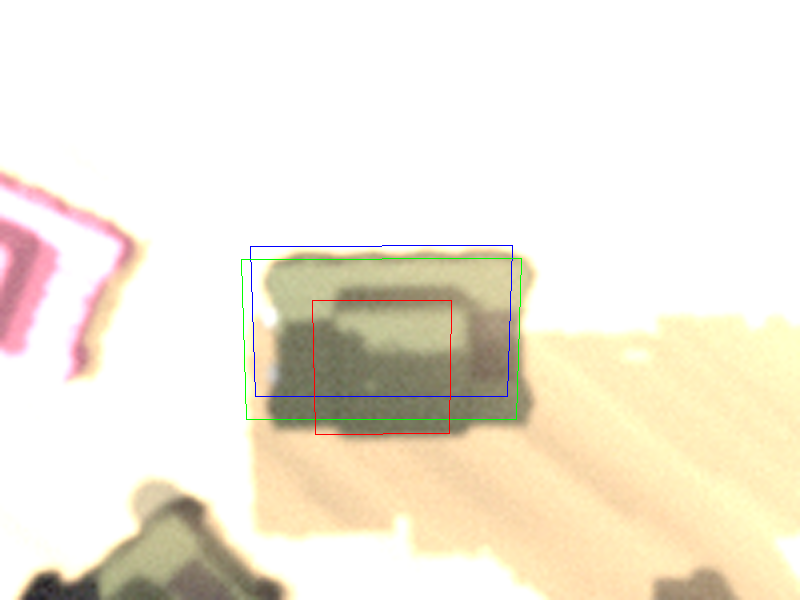

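View pics/w22.png

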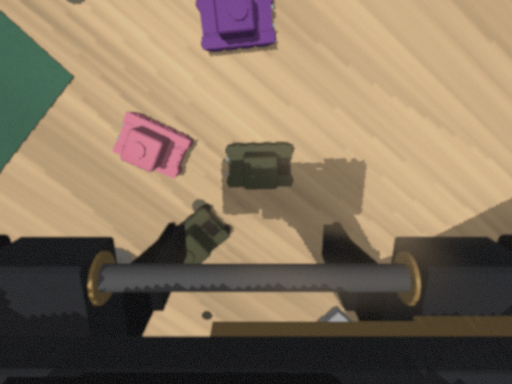

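```bash
python3 -c "
from h import *
go([.4235,-.3145,.06],-140.9)"
```

```text
row shift [-0.011, 0.0174, 0.5297] turn [0.0003, -0.0, -0.0003] | mm 159.0 deg 0.1
```

```bash
python3 -m creep '[[0.9,-0.011,0.017,0.13,0,0,0],[0.9,-0.011,0.017,0.26,0,0,0],[0.9,-0.011,0.017,0.39,0,0,0],[0.9,-0.011,0.017,0.5,0,0,0],[0.9,-0.011,0.017,0.53,0,0,0]]' >/dev/null;  python3 - <<'E'
from hull import *
s=st(); im=r.capture("wrist"); cv2.imwrite("pics/w23.png",im); view("w23c.png",cam("wrist",s),im,.4235,-.3145,-50.9,(150,120,360,280),3.8); go([.4235,-.3145,.019],-140.9)
E
```

```text
t 25.52 tcp [0.4201, -0.3113, 0.0548] yaw -140.92 tilt 0.68 F [-1.6, 0.5, 0.5] g 0.899 j [-19.0, 22.0, -24.0, -0.0, -44.0, -32.0]
row shift [-0.0019, -0.0135, 0.1218] turn [0.0031, -0.0014, 0.0001] | mm 37.0 deg 0.6
```

View pics/w23c.png

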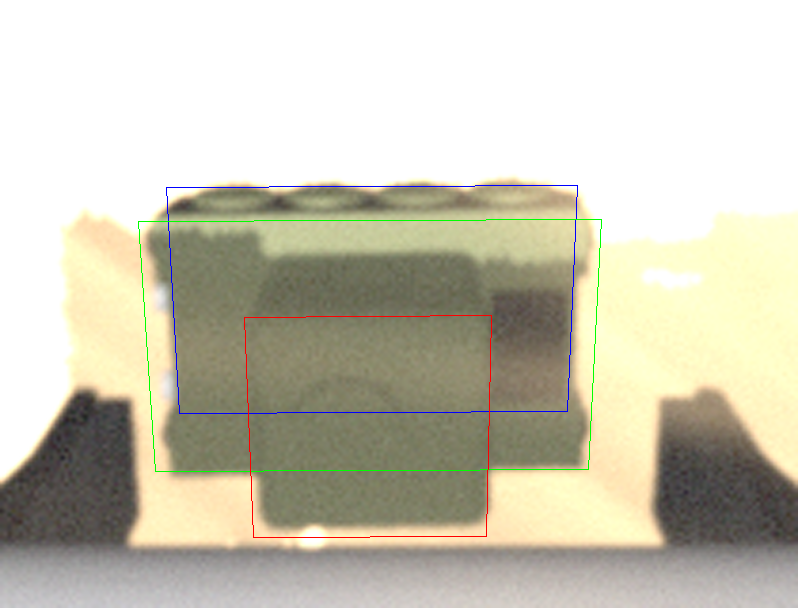

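```bash
python3 -m creep '[[0.9,-0.002,-0.01,0.04,0.003,0,0],[0.9,-0.002,-0.013,0.08,0.003,-0.001,0],[0.9,-0.002,-0.013,0.12,0.003,-0.001,0],[0.9,-0.002,-0.013,0.12,0.003,-0.001,0]]' >/dev/null; python3 -c "
from h import *
st()"; for i in 1 2; do python3 -m creep '[[0,0,0,0,0,0,0],[0,0,0,0,0,0,0],[0,0,0,0,0,0,0],[0,0,0,0,0,0,0],[0,0,0,0,0,0,0]]' >/dev/null; done;  python3 -c "
from h import *
st()"; python3 -m creep '[[0,0,0,-0.06,0,0,0],[0,0,0,-0.12,0,0,0],[0,0,0,-0.2,0,0,0],[0,0,0,-0.28,0,0,0],[0,0,0,-0.36,0,0,0]]' >/dev/null;  python3 - <<'E'
from hull import *
s=st();im=r.capture("wrist"); cv2.imwrite("pics/w24.png",im)
go([.568,-.035,.125],175.4)
E
```

```text
t 25.90 tcp [0.4238, -0.3136, 0.0195] yaw -140.83 tilt 0.11 F [-0.5, 1.0, 0.5] g 0.900 j [-19.0, 25.0, -26.0, 0.0, -39.0, -32.0]
t 26.73 tcp [0.4242, -0.3138, 0.0206] yaw -140.81 tilt 0.05 F [-0.9, 1.3, 4.1] g 0.432 j [-19.0, 25.0, -26.0, 0.0, -39.0, -32.0]
t 27.15 tcp [0.4236, -0.3134, 0.1288] yaw -140.84 tilt 0.12 F [-0.5, 0.5, -0.8] g 0.439 j [-19.0, 17.0, -19.0, 0.0, -54.0, -32.0]
row shift [-0.9556, 0.4257, 0.0291] turn [-0.0022, 0.0016, 0.2436] | mm 314.0 deg 43.9
```

View pics/w24.png

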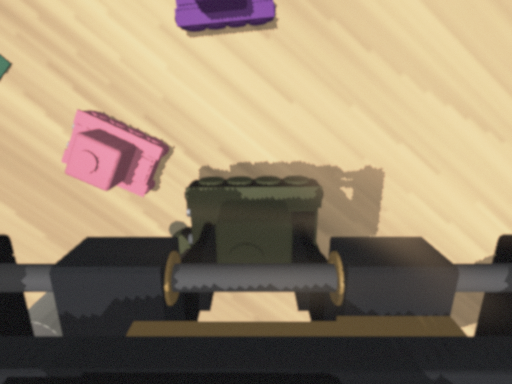

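```bash
python3 -c "
from h import *
go([.5755,.0545,.125],175.4)"
```

```text
row shift [-1.1637, 0.6409, 0.0277] turn [-0.0022, 0.0016, 0.2436] | mm 399.0 deg 43.9
```

```bash
python3 -m creep '[[0,-0.12,0.066,-0.05,0,0,0.04],[0,-0.24,0.13,-0.05,0,0,0.08],[0,-0.36,0.2,-0.05,0,0,0.12],[0,-0.48,0.26,-0.05,0,0,0.16],[0,-0.6,0.33,-0.05,0,0,0.2]]' >/dev/null; python3 -c "
from h import *
st();go([.5755,.0545,.125],175.4)"
```

```text
t 27.62 tcp [0.4949, -0.1454, 0.1483] yaw -173.00 tilt 0.45 F [1.4, 0.1, -1.0] g 0.433 j [2.0, 14.0, -20.0, 0.0, -56.0, -85.0]
row shift [-0.3473, 0.6291, 0.0761] turn [-0.0015, 0.002, 0.0644] | mm 217.0 deg 11.6
```

```bash
python3 -m creep '[[0,-0.07,0.12,0,0,0,0.04],[0,-0.14,0.24,0,0,0,0.064],[0,-0.21,0.36,0,0,0,0.064],[0,-0.28,0.48,0.03,0,0,0.064],[0,-0.34,0.61,0.076,-0.001,0.002,0.064]]' >/dev/null; python3 -c "
from h import *
st();go([.5755,.0545,.11],175.4)"
```

```text
t 28.03 tcp [0.5724, 0.0424, 0.1281] yaw 175.51 tilt 0.15 F [1.2, -0.6, -1.2] g 0.432 j [20.0, 21.0, -13.0, 0.0, -56.0, -115.0]
row shift [-0.0069, 0.0411, 0.0603] turn [-0.0002, 0.0008, 0.0006] | mm 22.0 deg 0.2
```

```bash
python3 -m creep '[[0,-0.007,0.041,0.02,0,0,0],[0,-0.007,0.041,0.1,0,0,0],[0,-0.007,0.041,0.18,0,0,0],[0,-0.007,0.041,0.26,0,0,0],[0,-0.007,0.041,0.295,0,0,0]]' >/dev/null; python3 - <<'E'
from hull import *
s=st(); im=r.capture("wrist"); cv2.imwrite("pics/w25.png",im); st(); go([.5755,.0545,.031],175.4)
E
```

```text
t 28.45 tcp [0.5728, 0.0536, 0.0356] yaw 175.45 tilt 0.30 F [-0.0, 0.1, -2.2] g 0.436 j [22.0, 27.0, -18.0, 0.0, -45.0, -116.0]
t 28.50 tcp [0.5723, 0.0533, 0.0348] yaw 175.44 tilt 0.40 F [-1.4, -0.7, -3.4] g 0.432 j [21.0, 27.0, -18.0, 0.0, -45.0, -116.0]
row shift [-0.0103, 0.005, 0.0126] turn [-0.0012, -0.0019, 0.0002] | mm 5.0 deg 0.4
```

View pics/w25.png

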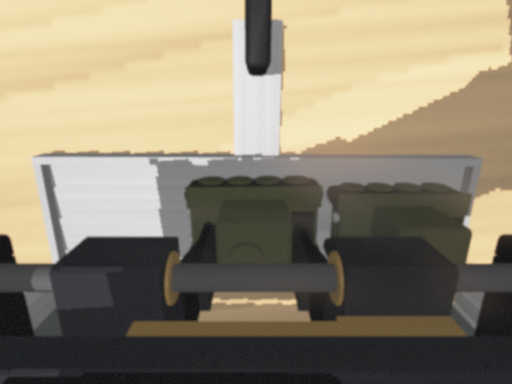

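```bash
python3 -m creep '[[0,-0.008,0.004,0.006,-0.001,-0.002,0],[0,-0.01,0.004,0.012,-0.001,-0.002,0],[0,-0.01,0.004,0.013,-0.001,-0.002,0],[0,-0.01,0.004,0.013,-0.001,-0.002,0]]' >/dev/null; python3 -c "
from h import *
st()"; python3 -m creep '[[0.6,0,0,0,0,0,0],[0.6,0,0,0,0,0,0],[0.6,0,0,0,0,0,0],[0.6,0,0,0,0,0,0],[0.6,0,0,0,0,0,0]]' >/dev/null; python3 -m creep '[[0.7,0,0,-0.06,0,0,0],[0.7,0,0,-0.14,0,0,0],[0.7,0,0,-0.26,0,0,0],[0.7,0,0,-0.38,0,0,0],[0.7,0,0,-0.5,0,0,0]]' >/dev/null;  python3 - <<'E'
from hull import *
s=st(); im=r.capture("wrist"); cv2.imwrite("pics/w26.png",im); im=r.capture("top"); cv2.imwrite("pics/t26.png",im);crop(im,330,100,440,240,4,"t26c.png")
ct=cam("top"); print(ray(ct,(386,135),.07),ray(ct,(398,127),.15))
go([.555,-.316,.25],-98)
E
```

```text
t 28.83 tcp [0.5762, 0.0543, 0.0319] yaw 175.43 tilt 0.14 F [0.1, 0.5, -2.0] g 0.433 j [21.0, 28.0, -18.0, 0.0, -44.0, -116.0]
t 29.67 tcp [0.5756, 0.0542, 0.1839] yaw 175.45 tilt 0.16 F [1.7, -0.2, -0.1] g 0.696 j [21.0, 18.0, -8.0, 0.0, -63.0, -116.0]
[ 0.66161682 -0.36548984  0.07      ] [ 0.66656903 -0.37747522  0.15      ]
row shift [-0.0169, -1.239, -0.2057] turn [-0.003, 0.0055, -0.4805] | mm 377.0 deg 86.5
```

View pics/w26.png

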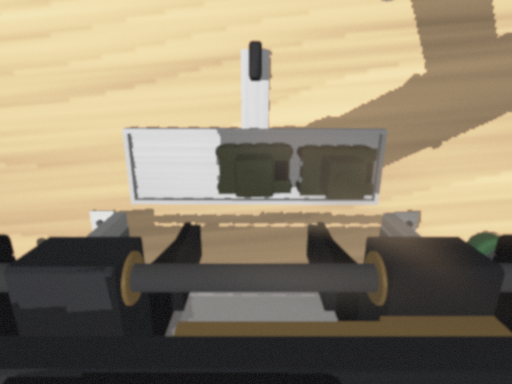

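View pics/t26c.png

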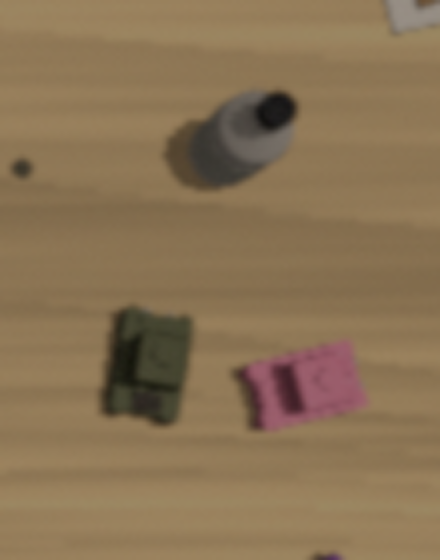

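```bash
python3 -m creep '[[0.9,0.05,0,-0.13,0,0,-0.04],[0.9,0.08,-0.13,-0.2,0,0,-0.08],[0.9,0.08,-0.27,-0.2,0,0,-0.12],[0.9,0.08,-0.4,-0.2,0,0,-0.16],[0.9,0.08,-0.53,-0.2,0,0,-0.2]]' >/dev/null; python3 -c "
from h import *
st();go([.54,-.316,.25],-98)"
```

```text
t 30.18 tcp [0.5434, -0.0912, 0.2496] yaw -150.30 tilt 1.13 F [0.9, 0.1, -0.7] g 0.886 j [7.0, 13.0, -7.0, -0.0, -70.0, -68.0]
row shift [0.381, -0.6453, -0.0043] turn [-0.0046, 0.0046, -0.2906] | mm 225.0 deg 52.3
```

```bash
python3 -m creep '[[0.9,0.076,-0.13,0,0,0,-0.04],[0.9,0.15,-0.26,0,0,0,-0.08],[0.9,0.23,-0.39,0,0,0,-0.12],[0.9,0.3,-0.52,0,0,0,-0.16],[0.9,0.381,-0.645,0,0,0,-0.2]]' >/dev/null; python3 -c "
from h import *
st();go([.54,-.316,.25],-98)"
```

```text
t 30.60 tcp [0.541, -0.2814, 0.2485] yaw -117.74 tilt 1.13 F [1.2, 1.2, 0.1] g 0.902 j [-13.0, 19.0, 2.0, -0.0, -72.0, -15.0]
row shift [0.1036, -0.051, -0.0054] turn [-0.0055, 0.0031, -0.1097] | mm 35.0 deg 19.8
```

```bash
python3 -m creep '[[0.9,0.1,-0.051,-0.005,-0.003,0.002,-0.04],[0.9,0.104,-0.051,-0.005,-0.005,0.003,-0.08],[0.9,0.104,-0.051,-0.005,-0.005,0.003,-0.11],[0.9,0.104,-0.051,-0.005,-0.005,0.003,-0.11]]' >/dev/null; python3 - <<'E'
from hull import *
s=st(); im=r.capture("wrist"); cv2.imwrite("pics/w27.png",im); view("w27c.png",cam("wrist",s),im,.555,-.316,-8,(120,80,340,240),3.6)
E
```

```text
t 30.93 tcp [0.5395, -0.3169, 0.2488] yaw -97.94 tilt 0.02 F [0.4, 0.4, -0.1] g 0.899 j [-16.0, 21.0, 5.0, -0.0, -74.0, 8.0]
```

View pics/w27.png

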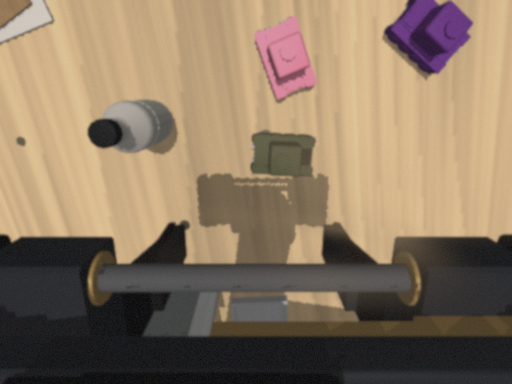

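View pics/w27c.png

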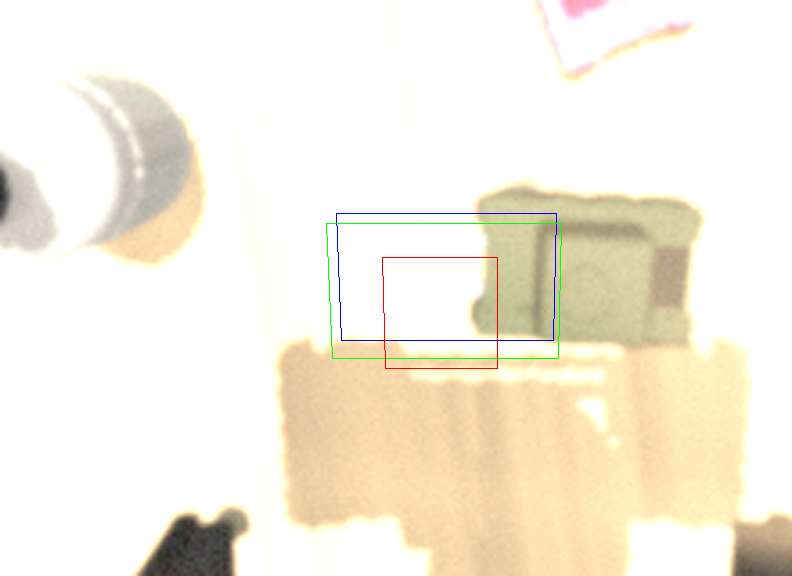

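```bash
python3 - <<'E'
from hull import *
s=st(); im=cv2.imread("pics/w27.png"); view("w27d.png",cam("wrist",s),im,.5015,-.315,-11.5,(200,100,340,200),5.5)
ct=cam("top"); im=r.capture("top"); cv2.imwrite("pics/t27.png",im)
E
```

```text
t 30.98 tcp [0.5396, -0.3163, 0.2491] yaw -98.11 tilt 0.03 F [-0.1, 0.2, 0.1] g 0.900 j [-16.0, 21.0, 5.0, -0.0, -74.0, 7.0]
```

View pics/w27d.png

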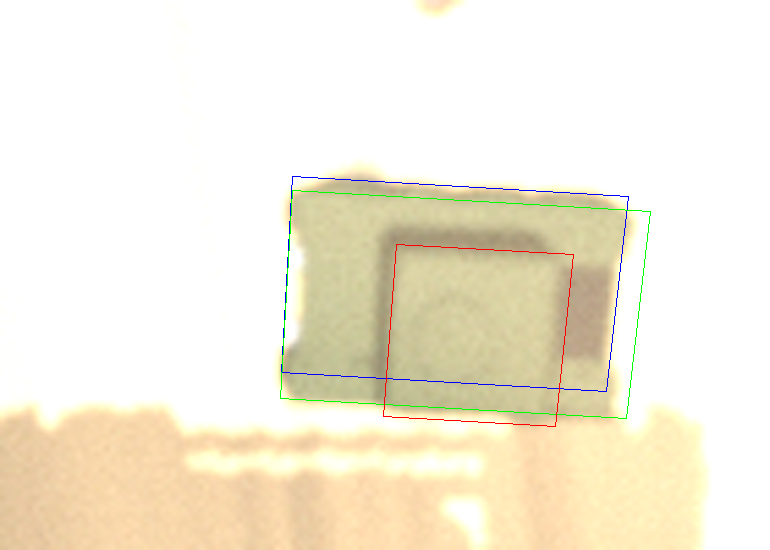

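```bash
python3 -c "
from h import *
go([.503,-.3175,.08],-100.5)"
```

```text
row shift [0.0223, 0.1211, 0.5646] turn [-0.0003, 0.0, 0.0133] | mm 173.0 deg 2.4
```

```bash
python3 -m creep '[[0.9,0.02,0.1,0.08,0,0,0.013],[0.9,0.022,0.121,0.21,0,0,0.013],[0.9,0.022,0.121,0.34,0,0,0.013],[0.9,0.022,0.121,0.47,0,0,0.013],[0.9,0.022,0.121,0.565,0,0,0.013]]' >/dev/null; python3 -m creep '[[0.9,0,0,0,0,0,0]]' >/dev/null; python3 - <<'E'
from hull import *
s=st(); im=r.capture("wrist"); cv2.imwrite("pics/w28.png",im); view("w28c.png",cam("wrist",s),im,.503,-.3175,-10.5,(150,120,360,280),3.8); go([.503,-.3175,.02],-100.5)
E
```

```text
t 31.53 tcp [0.4973, -0.3137, 0.0714] yaw -100.72 tilt 0.80 F [-0.8, 0.5, -0.3] g 0.901 j [-17.0, 26.0, -14.0, -0.0, -51.0, 6.0]
row shift [0.0078, -0.0171, 0.1801] turn [0.0031, 0.0008, -0.0008] | mm 54.0 deg 0.6
```

View pics/w28c.png

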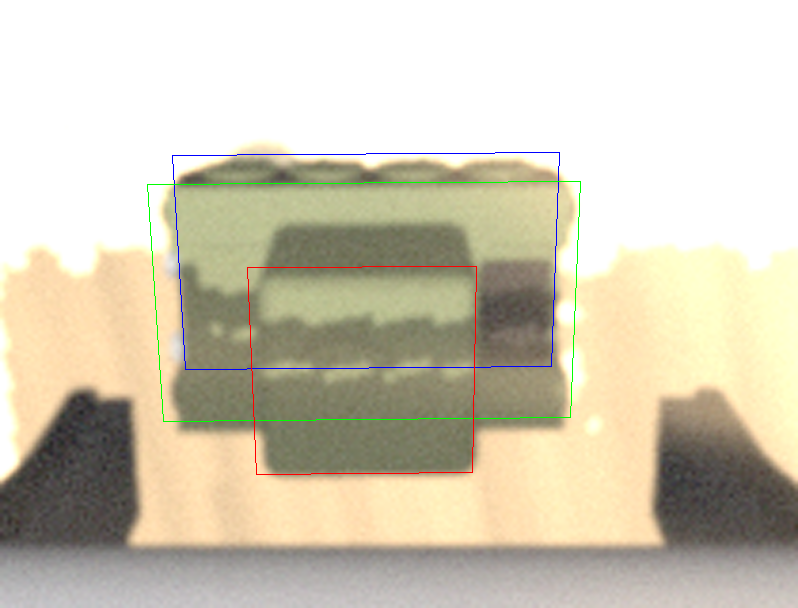

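```bash
python3 -m creep '[[0.9,0.008,-0.01,0.05,0.003,0,0],[0.9,0.008,-0.017,0.1,0.003,0,0],[0.9,0.008,-0.017,0.15,0.003,0,0],[0.9,0.008,-0.017,0.18,0.003,0,0],[0.9,0.008,-0.017,0.18,0.003,0,0]]' >/dev/null; python3 -c "
from h import *
st()"; for i in 1 2; do python3 -m creep '[[0,0,0,0,0,0,0],[0,0,0,0,0,0,0],[0,0,0,0,0,0,0],[0,0,0,0,0,0,0],[0,0,0,0,0,0,0]]' >/dev/null; done;  python3 -c "
from h import *
st()"; python3 -m creep '[[0,0,0,-0.06,0,0,0],[0,0,0,-0.12,0,0,0],[0,0,0,-0.2,0,0,0],[0,0,0,-0.28,0,0,0],[0,0,0,-0.36,0,0,0]]' >/dev/null;  python3 - <<'E'
from hull import *
s=st();im=r.capture("wrist"); cv2.imwrite("pics/w29.png",im)
go([.5683,-.035,.14],175.4)
E
```

```text
t 32.00 tcp [0.5031, -0.3173, 0.0201] yaw -100.66 tilt 0.16 F [-0.2, -0.4, -0.6] g 0.899 j [-17.0, 30.0, -16.0, -0.0, -44.0, 6.0]
t 32.83 tcp [0.5031, -0.3174, 0.0211] yaw -100.67 tilt 0.14 F [-2.7, 0.5, 3.9] g 0.431 j [-17.0, 30.0, -16.0, -0.0, -44.0, 6.0]
t 33.25 tcp [0.503, -0.3174, 0.1293] yaw -100.67 tilt 0.18 F [-0.1, 0.3, -2.0] g 0.432 j [-17.0, 23.0, -10.0, -0.0, -57.0, 6.0]
row shift [-0.9693, -0.0298, -0.0161] turn [-0.0025, 0.002, 0.4667] | mm 291.0 deg 84.0
```

View pics/w29.png

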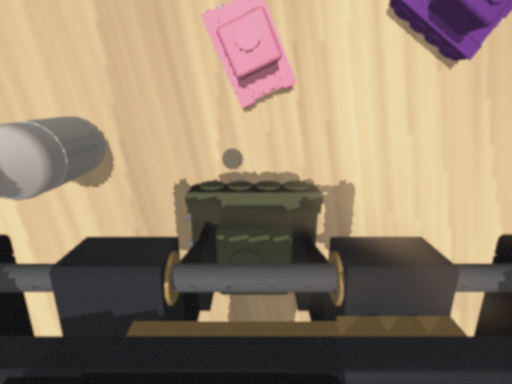

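```bash
python3 -m creep '[[0,-0.06,0,-0.04,0,0,0.04],[0,-0.12,0.01,-0.04,0,0,0.08],[0,-0.18,0.02,-0.04,0,0,0.12],[0,-0.24,0.03,-0.04,0,0,0.16],[0,-0.3,0.04,-0.04,0,0,0.2]]' >/dev/null; python3 -c "
from h import *
st();go([.52,-.1,.14],175.4)"
```

```text
t 33.72 tcp [0.5106, -0.2275, 0.1463] yaw -136.82 tilt 0.51 F [-0.0, 0.1, -2.0] g 0.434 j [-7.0, 18.0, -14.0, 0.0, -57.0, -39.0]
row shift [-0.3136, 0.2887, 0.0205] turn [-0.0014, 0.0025, 0.2654] | mm 128.0 deg 47.8
```

```bash
python3 -m creep '[[0,-0.06,0.058,0.01,0,0,0.04],[0,-0.13,0.12,0.02,0,0,0.08],[0,-0.19,0.17,0.02,0,0,0.12],[0,-0.25,0.23,0.02,0,0,0.16],[0,-0.31,0.288,0.02,0,0,0.2]]' >/dev/null; python3 -c "
from h import *
st();go([.5683,-.035,.13],175.4)"
```

```text
t 34.13 tcp [0.5191, -0.0995, 0.1392] yaw -172.62 tilt 0.48 F [0.7, 1.1, -1.0] g 0.433 j [7.0, 16.0, -19.0, 0.0, -55.0, -90.0]
row shift [-0.1899, 0.1924, 0.0319] turn [-0.0004, 0.0026, 0.0665] | mm 82.0 deg 12.0
```

```bash
python3 -m creep '[[0,-0.06,0.06,0,0,0,0.04],[0,-0.13,0.13,0,0,0,0.066],[0,-0.19,0.192,0.02,0,0.002,0.066],[0,-0.19,0.192,0.03,0,0.002,0.066],[0,-0.19,0.192,0.03,0,0.002,0.066]]' >/dev/null; python3 - <<'E'
from hull import *
s=st(); im=r.capture("wrist"); cv2.imwrite("pics/w30.png",im); go([.5683,-.0355,.036],175.4)
E
```

```text
t 34.55 tcp [0.5681, -0.0339, 0.1286] yaw 175.59 tilt 0.08 F [-0.7, 0.5, -1.8] g 0.435 j [13.0, 20.0, -14.0, 0.0, -56.0, -107.0]
row shift [-0.0026, -0.0018, 0.3102] turn [-0.0005, -0.0002, 0.0008] | mm 93.0 deg 0.2
```

View pics/w30.png

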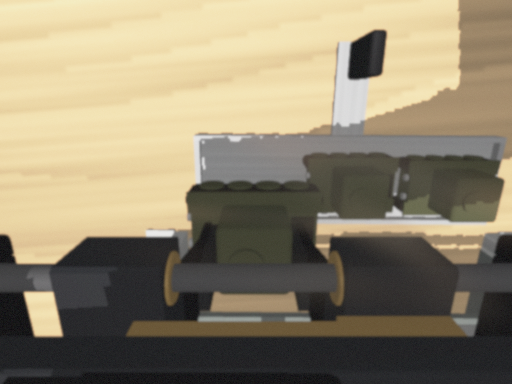

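```bash
python3 -m creep '[[0,-0.003,-0.002,0.07,0,0,0],[0,-0.003,-0.002,0.14,0,0,0],[0,-0.003,-0.002,0.21,0,0,0],[0,-0.003,-0.002,0.27,0,0,0],[0,-0.003,-0.002,0.285,0,0,0]]' >/dev/null; python3 - <<'E'
from hull import *
s=st(); im=r.capture("wrist"); cv2.imwrite("pics/w31.png",im); go([.5683,-.0355,.0315],175.4)
E
```

```text
t 35.02 tcp [0.5654, -0.0368, 0.0406] yaw 175.42 tilt 0.41 F [-0.8, 0.0, -1.7] g 0.435 j [13.0, 26.0, -19.0, 0.0, -45.0, -107.0]
row shift [-0.0073, 0.0048, 0.0323] turn [-0.0008, -0.0018, 0.0002] | mm 10.0 deg 0.4
```

View pics/w31.png

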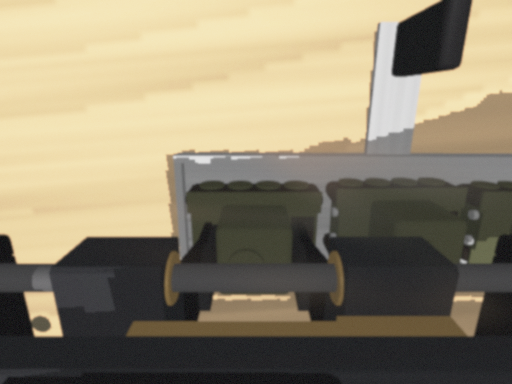

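```bash
python3 -m creep '[[0,-0.007,0.008,0.01,-0.001,-0.002,0],[0,-0.007,0.008,0.02,-0.001,-0.002,0],[0,-0.007,0.008,0.028,-0.001,-0.002,0],[0,-0.007,0.008,0.029,-0.001,-0.002,0],[0,-0.007,0.008,0.029,-0.001,-0.002,0]]' >/dev/null; python3 -c "
from h import *
st()"; python3 -m creep '[[0.6,0,0,0,0,0,0],[0.6,0,0,0,0,0,0],[0.6,0,0,0,0,0,0],[0.6,0,0,0,0,0,0],[0.6,0,0,0,0,0,0]]' >/dev/null; python3 -m creep '[[0.7,0,0,-0.06,0,0,0],[0.7,0,0,-0.14,0,0,0],[0.7,0,0,-0.26,0,0,0],[0.7,0,0,-0.38,0,0,0],[0.7,0,0,-0.45,0,0,0]]' >/dev/null;  python3 - <<'E'
from hull import *
s=st(); im=r.capture("wrist"); cv2.imwrite("pics/w32.png",im); im=r.capture("top"); cv2.imwrite("pics/t32.png",im);go([.465,.0640,.12],175.4)
E
```

```text
t 35.48 tcp [0.5686, -0.0345, 0.033] yaw 175.45 tilt 0.09 F [1.5, 0.3, -1.8] g 0.435 j [13.0, 27.0, -20.0, -0.0, -43.0, -107.0]
t 36.32 tcp [0.5702, -0.0346, 0.1726] yaw 175.50 tilt 0.46 F [1.0, 0.5, 0.8] g 0.696 j [13.0, 18.0, -10.0, 0.0, -61.0, -107.0]
row shift [0.3815, 0.2984, 0.1742] turn [0.0008, 0.0039, 0.0005] | mm 154.0 deg 0.7
```

View pics/w32.png

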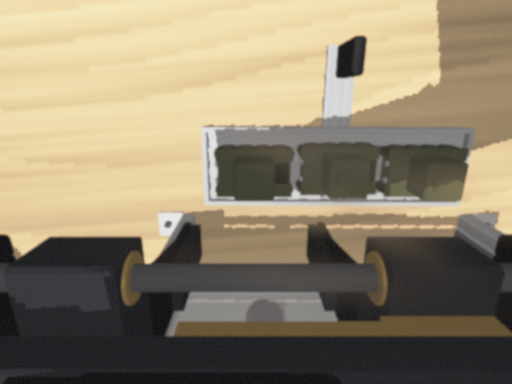

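View pics/t32.png

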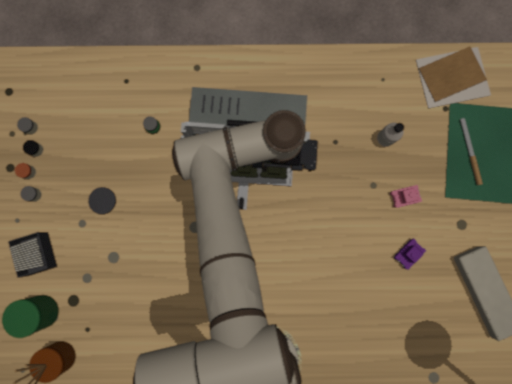

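```bash
python3 -m creep '[[0.5,0.08,0.06,0,0,0,0],[0.5,0.2,0.15,0,0,0.002,0],[0.5,0.3,0.23,0,0,0.004,0],[0.5,0.38,0.298,0.06,0,0.004,0],[0.5,0.38,0.298,0.17,0,0.004,0]]' >/dev/null;  python3 - <<'E'
from hull import *
s=st(); im=r.capture("wrist"); cv2.imwrite("pics/w33.png",im); go([.4654,.0640,.018],175.4)
E
```

```text
t 36.83 tcp [0.4643, 0.0669, 0.1236] yaw 175.75 tilt 0.52 F [0.8, 0.1, -1.1] g 0.509 j [28.0, 11.0, -28.0, -0.0, -50.0, -122.0]
row shift [-0.0209, 0.0003, 0.3249] turn [0.0003, -0.0028, 0.0011] | mm 98.0 deg 0.5
```

View pics/w33.png

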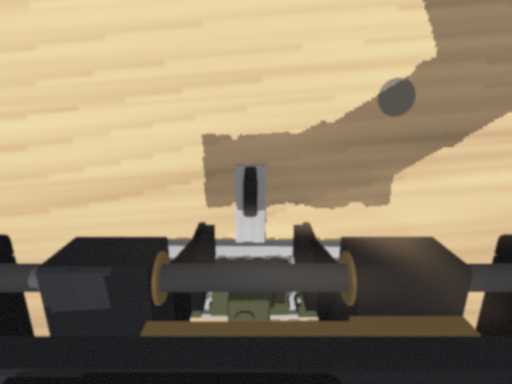

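```bash
python3 -m creep '[[0.5,-0.02,0,0.08,0,-0.003,0],[0.5,-0.02,0,0.16,0,-0.003,0],[0.5,-0.02,0,0.24,0,-0.003,0],[0.5,-0.02,0,0.31,0,-0.003,0],[0.5,-0.02,0,0.325,0,-0.003,0]]' >/dev/null; python3 -c "
from h import *
st();go([.4654,.0640,.018],175.4)"
```

```text
t 37.30 tcp [0.4626, 0.0623, 0.0147] yaw 175.51 tilt 0.42 F [-0.3, -0.6, -1.0] g 0.501 j [28.0, 21.0, -35.0, -0.0, -35.0, -122.0]
row shift [-0.0087, 0.0062, -0.011] turn [-0.001, -0.0021, 0.0006] | mm 5.0 deg 0.4
```

```bash
python3 -m creep '[[0.5,-0.009,0.006,-0.01,-0.001,-0.002,0],[0.5,-0.009,0.006,-0.01,-0.001,-0.002,0],[0,-0.009,0.006,-0.01,-0.001,-0.002,0],[0,-0.009,0.006,-0.01,-0.001,-0.002,0],[0,-0.009,0.006,-0.01,-0.001,-0.002,0]]' >/dev/null;python3 -m creep '[[0,0,0,0,0,0,0],[0,0,0,0,0,0,0],[0,0,0,0,0,0,0],[0,0,0,0,0,0,0],[0,0,0,0,0,0,0]]' >/dev/null; python3 -c "
from h import *
st()"
```

```text
t 38.13 tcp [0.4663, 0.064, 0.0192] yaw 175.51 tilt 0.12 F [-0.3, -2.2, 5.6] g 0.138 j [28.0, 21.0, -34.0, 0.0, -35.0, -122.0]
```

```bash
python3 -m creep '[[0,-0.02,0,0,0,0,0],[0,-0.05,0,0,0,0,0],[0,-0.09,0,0,0,0,0],[0,-0.13,0,0,0,0,0],[0,-0.17,0,0,0,0,0]]' >/dev/null;python3 -c "
from h import *
st()";python3 -m creep '[[0,-0.04,0,0,0,0,0],[0,-0.08,0,0,0,0,0],[0,-0.12,0,0,0,0,0],[0,-0.16,0,0,0,0,0],[0,-0.19,0,0,0,0,0]]' >/dev/null; python3 -c "
from h import *
st();go([.5898,.0536,.0185],175.5)"
```

```text
t 38.55 tcp [0.5171, 0.0597, 0.0193] yaw 175.50 tilt 0.01 F [-2.7, 0.4, 4.7] g 0.133 j [24.0, 24.0, -27.0, -0.0, -38.0, -119.0]
t 38.97 tcp [0.5747, 0.0549, 0.0193] yaw 175.49 tilt 0.04 F [-3.2, -0.2, 5.4] g 0.134 j [22.0, 29.0, -19.0, 0.0, -42.0, -116.0]
row shift [-0.0504, -0.0003, 0.0026] turn [-0.0001, -0.0002, -0.0001] | mm 15.0 deg 0.0
```

```bash
python3 -m creep '[[0,-0.02,0,0,0,0,0],[0,-0.04,0,0,0,0,0],[0,-0.052,0,0,0,0,0],[0,-0.054,0,0,0,0,0],[0,-0.054,0,0,0,0,0]]' >/dev/null; python3 - <<'E'
from hull import *
s=st(); im=r.capture("scene"); crop(im,130,130,330,300,4,"s34.png"); im=r.capture("wrist"); cv2.imwrite("pics/w34.png",im);st()
E
```

```text
t 39.38 tcp [0.59, 0.0536, 0.0193] yaw 175.47 tilt 0.15 F [-4.4, 0.5, 5.5] g 0.134 j [21.0, 30.0, -17.0, -0.0, -44.0, -115.0]
t 39.48 tcp [0.59, 0.0536, 0.0193] yaw 175.48 tilt 0.12 F [-4.4, 0.3, 5.4] g 0.136 j [21.0, 30.0, -17.0, -0.0, -44.0, -115.0]
```

View pics/s34.png

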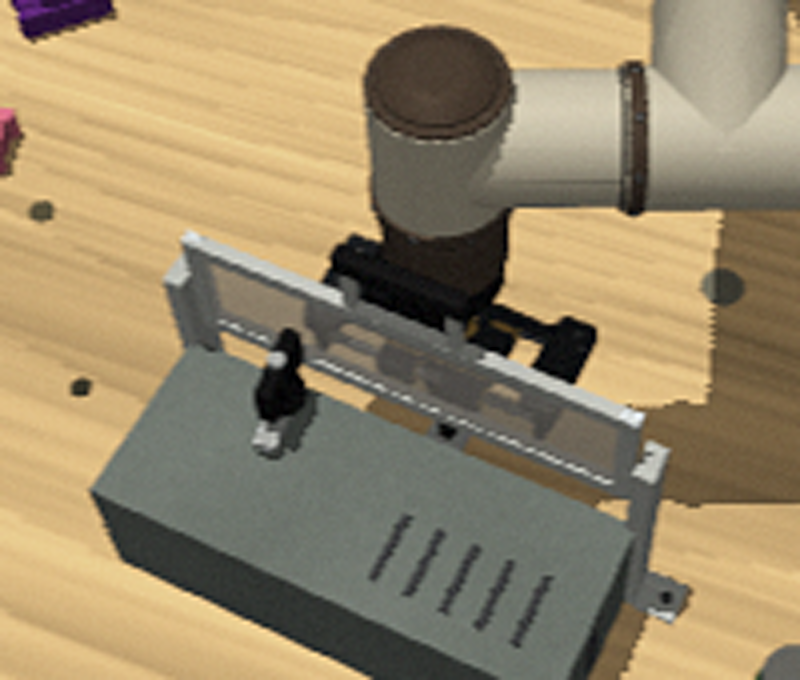

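```bash
python3 -m creep '[[0,-0.006,0,0,0,0,0],[0,-0.008,0,0,0,0,0],[0,-0.008,0,0,0,0,0]]' >/dev/null; python3 -c "
from h import *
st()"; python3 -m creep '[[0.5,0,0,0,0,0,0],[0.5,0,0,0,0,0,0],[0.5,0,0,0,0,0,0],[0.5,0,0,0,0,0,0],[0.5,0,0,0,0,0,0]]' >/dev/null; python3 -m creep '[[0.5,0.01,0,-0.08,0,0,0],[0.5,0.02,0,-0.2,0,0,0],[0.5,0.12,0,-0.32,0,0,0],[0.5,0.25,0,-0.42,0,0,0],[0.5,0.3,0,-0.52,0,0,0]]' >/dev/null; python3 - <<'E'
from hull import *
s=st(); im=r.capture("top"); cv2.imwrite("pics/t35.png",im);im=r.capture("wrist"); cv2.imwrite("pics/w35.png",im); go([.6495,.048,.32],-94.9)
E
```

```text
t 39.73 tcp [0.5899, 0.0535, 0.0193] yaw 175.45 tilt 0.40 F [-9.0, 2.4, 8.1] g 0.135 j [21.0, 30.0, -16.0, -0.0, -44.0, -115.0]
t 40.57 tcp [0.5004, 0.0601, 0.172] yaw 175.40 tilt 0.65 F [0.7, 0.5, -0.1] g 0.495 j [25.0, 12.0, -19.0, -0.0, -60.0, -120.0]
row shift [-0.4882, -0.0056, -0.4689] turn [-0.0002, 0.0018, -0.4974] | mm 203.0 deg 89.5
```

View pics/w35.png

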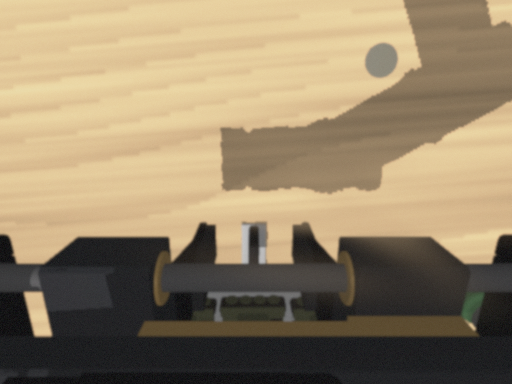

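```bash
python3 -m creep '[[0.5,0,0,-0.13,0,0,-0.04],[0.5,0,0,-0.27,0,0,-0.08],[0.5,0,0,-0.4,0,0,-0.12],[0.5,0,0,-0.5,0,0,-0.16],[0.5,0,0,-0.5,0,0,-0.2]]' >/dev/null;python3 -m creep '[[0.5,0,0,0,0,0,-0.04],[0.5,0,0,0,0,0,-0.08],[0.5,0,0,0,0,0,-0.12],[0.5,0,0,0,0,0,-0.16],[0.5,0,0,0,0,0,-0.2]]' >/dev/null; python3 - <<'E'
from hull import *
s=st(); go([.6497,.048,.32],-94.9)
E
```

```text
t 41.50 tcp [0.5072, 0.0612, 0.336] yaw -112.65 tilt 1.10 F [0.1, -0.4, 0.2] g 0.503 j [25.0, 6.0, -2.0, 0.0, -80.0, -48.0]
row shift [-0.1416, -0.4544, 0.0618] turn [-0.0052, 0.0033, -0.0987] | mm 144.0 deg 17.8
```

```bash
python3 -m creep '[[0.5,-0.04,-0.1,0,-0.003,0.002,-0.04],[0.5,-0.08,-0.22,0,-0.005,0.003,-0.08],[0.5,-0.11,-0.34,0,-0.005,0.003,-0.099],[0.5,-0.142,-0.454,0.03,-0.005,0.003,-0.099],[0.5,-0.142,-0.454,0.06,-0.005,0.003,-0.099]]' >/dev/null; python3 - <<'E'
from hull import *
s=st(); im=r.capture("wrist"); cv2.imwrite("pics/w36.png",im); go([.6497,.048,.241],-94.9)
E
```

```text
t 41.92 tcp [0.6548, 0.0476, 0.315] yaw -94.97 tilt 0.17 F [0.9, 0.3, -1.3] g 0.498 j [18.0, 23.0, 17.0, -0.0, -84.0, -23.0]
row shift [0.0001, 0.0025, 0.2403] turn [0.0028, -0.0004, -0.0004] | mm 72.0 deg 0.5
```

View pics/w36.png

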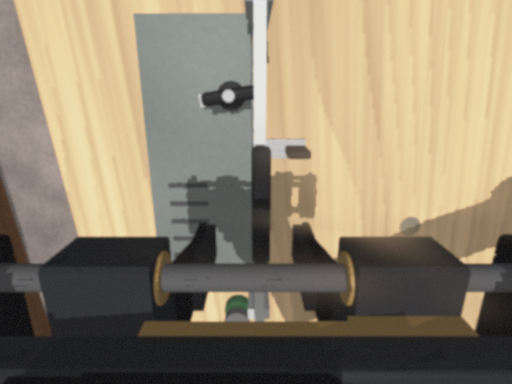

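Bar sits between the fingers at (261,200); descending to its height and gripping.

```bash
python3 -m creep '[[0.5,0,0.006,0.07,0.002,0,0],[0.5,0,0.006,0.14,0.003,0,0],[0.5,0,0.006,0.21,0.003,0,0],[0.5,0,0.006,0.24,0.003,0,0],[0.5,0,0.006,0.24,0.003,0,0]]' >/dev/null; python3 -c "
from h import *
st()"; for i in 1 2; do python3 -m creep '[[0,0,0,0,0,0,0],[0,0,0,0,0,0,0],[0,0,0,0,0,0,0],[0,0,0,0,0,0,0],[0,0,0,0,0,0,0]]' >/dev/null; done;  python3 -c "
from h import *
st()"
```

```text
t 42.38 tcp [0.6467, 0.048, 0.2388] yaw -94.97 tilt 0.29 F [-0.1, 0.2, -0.0] g 0.497 j [19.0, 23.0, 7.0, 0.0, -74.0, -24.0]
t 43.22 tcp [0.6496, 0.048, 0.24] yaw -94.97 tilt 0.18 F [5.2, -1.9, -2.8] g 0.160 j [18.0, 23.0, 8.0, 0.0, -74.0, -23.0]
```

```bash
python3 -m creep '[[0,0,0,0.05,0,0,0],[0,0,0,0.11,0,0,0],[0,0,0,0.17,0,0,0],[0,0,0,0.23,0,0,0],[0,0,0,0.29,0,0,0]]' >/dev/null; python3 -c "
from h import *
s=st();go([.6496,.048,.1205],-94.97)"
```

```text
t 43.63 tcp [0.6498, 0.0479, 0.154] yaw -94.94 tilt 0.23 F [-2.4, 2.2, 4.3] g 0.159 j [18.0, 27.0, 0.0, 0.0, -63.0, -23.0]
row shift [-0.0004, 0.001, 0.1118] turn [-0.0012, -0.0003, 0.0002] | mm 34.0 deg 0.2
```

```bash
python3 -m creep '[[0,0,0,0.05,0,0,0],[0,0,0,0.09,0,0,0],[0,0,0,0.11,0,0,0],[0,0,0,0.112,0,0,0],[0,0,0,0.112,0,0,0]]' >/dev/null; python3 -c "
from h import *
s=st()";python3 -m creep '[[0,0,0,0.006,0,0,0],[0,0,0,0.01,0,0,0],[0,0,0,0.01,0,0,0]]' >/dev/null; python3 -c "
from h import *
s=st()"
```

```text
t 44.05 tcp [0.6498, 0.0479, 0.1211] yaw -94.92 tilt 0.22 F [-1.8, 0.1, 2.8] g 0.156 j [18.0, 28.0, -2.0, 0.0, -59.0, -23.0]
t 44.30 tcp [0.6499, 0.0479, 0.121] yaw -94.88 tilt 0.30 F [-5.6, 1.2, 9.8] g 0.161 j [19.0, 28.0, -2.0, 0.0, -59.0, -23.0]
```

```bash
python3 -m creep '[[0.5,0,0,0,0,0,0],[0.5,0,0,0,0,0,0],[0.5,0,0,0,0,0,0],[0.5,0,0,0,0,0,0],[0.5,0,0,0,0,0,0]]' >/dev/null; python3 -m creep '[[0.5,0,0,-0.06,0,0,0],[0.5,0,0,-0.16,0,0,0],[0.5,0,0,-0.26,0,0,0],[0.5,0,0,-0.32,0,0,0.04],[0.5,0,0,-0.32,0,0,0.08]]' >/dev/null; python3 - <<'E'
from hull import *
s=st(); im=r.capture("scene"); crop(im,130,130,330,300,4,"s37.png"); go([.6721,-.0337,.2],-175.8)
E
```

```text
t 45.13 tcp [0.6521, 0.0482, 0.222] yaw -109.52 tilt 0.80 F [0.7, 0.3, 1.6] g 0.499 j [19.0, 24.0, 6.0, 0.0, -71.0, -38.0]
row shift [0.2331, -0.1588, 0.0653] turn [-0.0021, 0.0024, 0.3667] | mm 87.0 deg 66.0
```

View pics/s37.png

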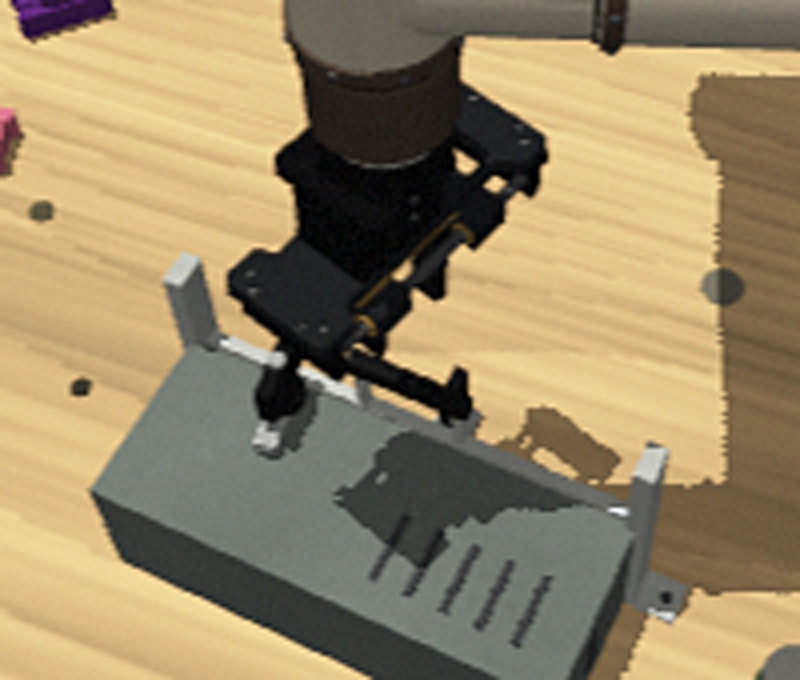

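Sash is shut (its top edge is level with the roof). On to the knob.

```bash
python3 -m creep '[[0.5,0.1,-0.06,0,0,0,0.04],[0.5,0.2,-0.13,0,0,0,0.08],[0.5,0.233,-0.159,0,0,0,0.12],[0.5,0.233,-0.159,0.03,0,0.002,0.16],[0.5,0.233,-0.159,0.065,0,0.002,0.2]]' >/dev/null; python3 -m creep '[[0.5,0,0,0,0,0,0.04],[0.5,0,0,0,0,0,0.08],[0.5,0,0,0,0,0,0.12],[0.5,0,0,0,0,0,0.16],[0.5,0,0,0,0,0,0.167]]' >/dev/null; python3 - <<'E'
from hull import *
s=st(); im=r.capture("wrist"); cv2.imwrite("pics/w38.png",im); go([.6721,-.0337,.1297],-175.8)
E
```

```text
t 46.02 tcp [0.6719, -0.0352, 0.1977] yaw -175.53 tilt 0.38 F [0.4, -0.5, 0.5] g 0.500 j [11.0, 27.0, 7.0, 0.0, -70.0, -97.0]
row shift [-0.0003, 0.0062, 0.2267] turn [-0.0019, 0.0009, 0.0021] | mm 68.0 deg 0.5
```

View pics/w38.png

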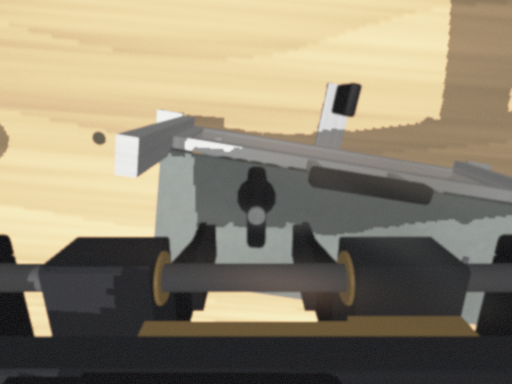

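```bash
python3 -m creep '[[0.5,0,0.006,0.07,-0.001,0,0.002],[0.5,0,0.006,0.14,-0.002,0,0.002],[0.5,0,0.006,0.21,-0.002,0,0.002],[0.5,0,0.006,0.227,-0.002,0,0.002],[0.5,0,0.006,0.227,-0.002,0,0.002]]' >/dev/null; python3 -c "
from h import *
s=st()";for i in 1 2; do python3 -m creep '[[0,0,0,0,0,0,0],[0,0,0,0,0,0,0],[0,0,0,0,0,0,0],[0,0,0,0,0,0,0],[0,0,0,0,0,0,0]]' >/dev/null; done;  python3 -c "
from h import *
st()"; python3 -m creep '[[0,0,0,0.001,0,0,-0.04],[0,0,0,0.002,0,0,-0.08],[0,0,0,0.002,0,0,-0.12],[0,0,0,0.003,0,0,-0.16],[0,0,0,0.004,0,0,-0.2]]'  >/dev/null; python3 -c "
from h import *
s=st();print(s['moment'])"
```

```text
t 46.48 tcp [0.6705, -0.034, 0.1268] yaw -175.69 tilt 0.17 F [0.3, 0.6, -0.0] g 0.499 j [11.0, 30.0, 2.0, -0.0, -62.0, -97.0]
t 47.32 tcp [0.6709, -0.0338, 0.1279] yaw -175.68 tilt 0.07 F [-0.9, 0.9, -0.0] g 0.159 j [11.0, 30.0, 2.0, -0.0, -62.0, -97.0]
t 47.73 tcp [0.6713, -0.0349, 0.1266] yaw -139.54 tilt 0.08 F [1.2, -2.8, -1.2] g 0.159 j [11.0, 30.0, 2.0, 0.0, -62.0, -60.0]
[-0.92624489 -0.48596611 -0.12498458]
```

```bash
for i in 1 2 3; do python3 -m creep '[[0,0,0,0.001,0,0,-0.04],[0,0,0,0.002,0,0,-0.08],[0,0,0,0.002,0,0,-0.12],[0,0,0,0.003,0,0,-0.16],[0,0,0,0.004,0,0,-0.2]]'  >/dev/null; python3 -c "
from h import *
s=st();print(s['moment'])"; done
```

```text
t 48.15 tcp [0.6724, -0.0356, 0.1254] yaw -103.73 tilt 0.16 F [2.1, -2.4, -2.4] g 0.158 j [11.0, 30.0, 2.0, 0.0, -62.0, -25.0]
[-0.64466243 -0.70834878 -0.16407786]
t 48.57 tcp [0.6736, -0.0356, 0.1242] yaw -67.91 tilt 0.29 F [2.5, -0.3, -2.1] g 0.156 j [11.0, 30.0, 2.0, 0.0, -61.0, 11.0]
[ 0.04850734 -0.74862258 -0.14094715]
t 48.98 tcp [0.6747, -0.0349, 0.1229] yaw -32.10 tilt 0.40 F [0.8, 2.1, -1.6] g 0.161 j [11.0, 30.0, 2.0, 0.0, -61.0, 47.0]
[ 0.69988898 -0.37378993 -0.14545475]
```

```bash
python3 -m creep '[[0,0,0,0.001,0,0,-0.04],[0,0,0,0.002,0,0,-0.08],[0,0,0,0.003,0,0,-0.12],[0,0,0,0.003,0,0,-0.148],[0,0,0,0.003,0,0,-0.148]]'  >/dev/null; python3 - <<'E'
from h import *
s=st();print(s["moment"]); im=r.capture("wrist"); cv2.imwrite("pics/w39.png",im)
E
python3 -m creep '[[0.5,0,0,0,0,0,0],[0.5,0,0,0,0,0,0],[0.5,0,0,0,0,0,0],[0.5,0,0,0,0,0,0],[0.5,0,0,0,0,0,0]]' >/dev/null; python3 -m creep '[[0.5,0,0,-0.1,0,0,0],[0.5,0,0,-0.22,0,0,0],[0.5,-0.1,0,-0.35,0,0,0],[0.5,-0.2,0,-0.48,0,0,0],[0.5,-0.25,0,-0.55,0,0,0]]' >/dev/null; python3 - <<'E'
from h import *
s=st();im=r.capture("wrist"); cv2.imwrite("pics/w40.png",im);crop(im,100,0,380,210,2.8,"w40c.png")
im=r.capture("scene"); crop(im,130,130,330,300,4,"s40.png");im=r.capture("top"); cv2.imwrite("pics/t40.png",im)
E
```

```text
t 49.40 tcp [0.675, -0.034, 0.122] yaw -5.34 tilt 0.45 F [1.2, 3.5, -1.1] g 0.157 j [11.0, 30.0, 1.0, 0.0, -61.0, 74.0]
[1.01420368 0.0665649  0.12209079]
t 50.28 tcp [0.5978, -0.0274, 0.2877] yaw -5.61 tilt 0.41 F [-0.1, 0.1, 1.2] g 0.502 j [13.0, 17.0, 4.0, 0.0, -77.0, 71.0]
```

View pics/w40c.png

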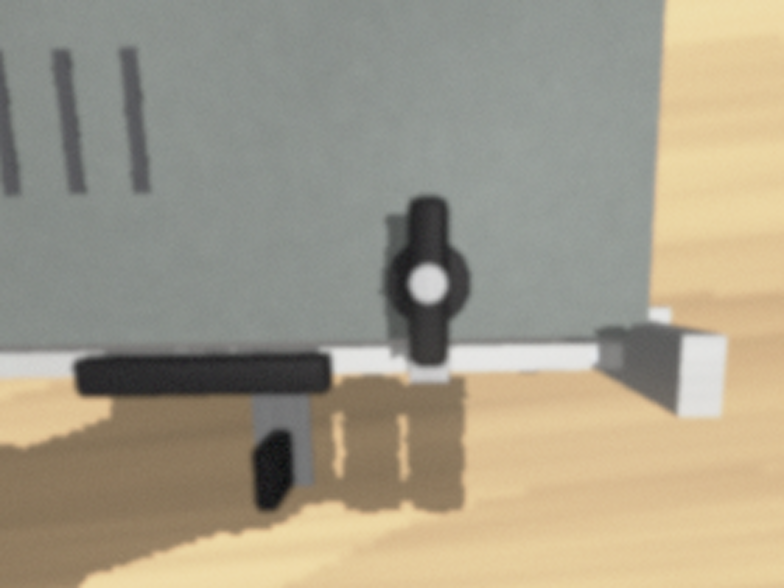

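View pics/s40.png

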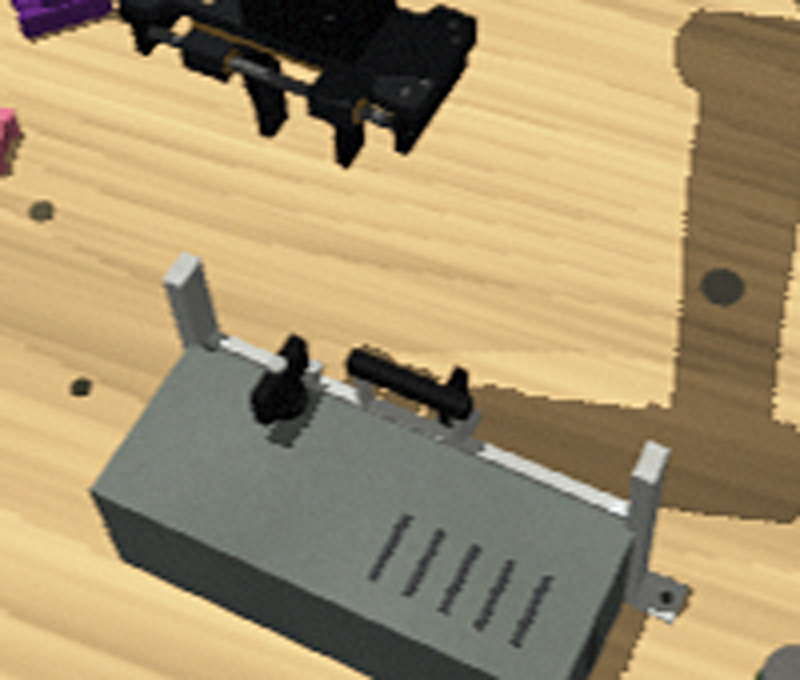

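```bash
python3 - <<'E'
from h import *
im=cv2.imread("pics/w34.png");crop(cv2.convertScaleAbs(im,alpha=1.8,beta=20),0,180,512,384,1.5,"w34c.png")
im=cv2.imread("pics/w35.png");crop(cv2.convertScaleAbs(im,alpha=2.2,beta=30),170,230,340,330,4.5,"w35c.png")
E
```

```text
(no output)
```

View pics/w35c.png

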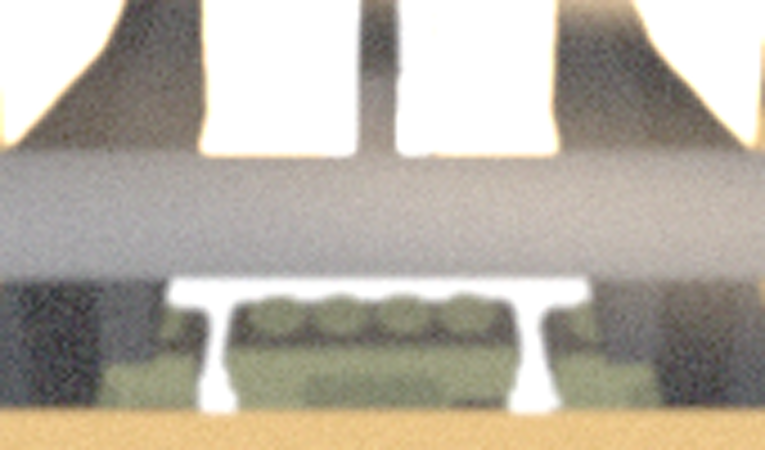

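View pics/t40.png

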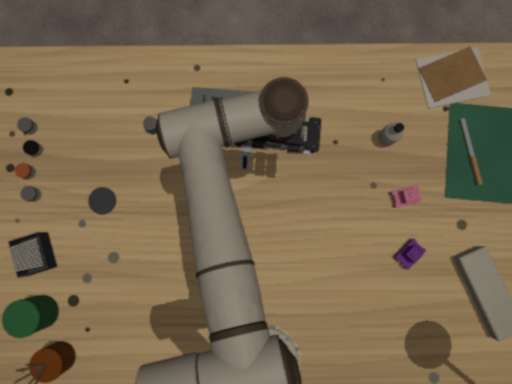

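```bash
python3 -c "
from h import *
print(r.finish_job()); st()"
```

```text
the job is handed in; nothing more can be done
None
the job is handed in; nothing more can be done
```

All three olive hulls are on the tray inside the shut, locked cabinet, and I handed the job in at about 50 s. The hand-in reports no verdict.

**Steps:**
- Turned the knob clockwise to about 2.99 rad.
- Raised the sash about 119 mm.
- Pulled the tray out about 125 mm.
- Placed the hulls side by side inside the rim.
- Pushed the tray home until it pressed on its stop.
- Lowered the sash until it pressed on its seat.
- Turned the knob back to about 0.01 rad.

**Last checks:**
- The final pictures show the dog over the shut sash, the fin at its home position and the gripper clear. The paint pot, thinner bottle, jar lid and the pink and purple look-alikes are where they were.
- I last saw the hulls standing upright in a row with the tray home and the sash still up. I did not look again through the pane after shutting it.

**What disagreed or went wrong:**
- The fingertips sit about 33 mm shorter along the tool axis than stated, by the wrist pictures and the grips. My first grip on the knob closed on air above it. I allowed for this offset in all later grips.
- One right-hand hull had been knocked about 5 cm aside. I found it again in the wrist picture before gripping it.
- I saw no grip slip.

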